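Unload the vacuum chuck from its transport cradle

ROBOT

A 7-joint arm with a two-finger parallel gripper is mounted at the origin on a cart in front of the work surface, level with it; the furniture and walls round the work are solid. World frame = base frame: x ahead of the robot, y to its left, z up, the work surface at z = 0. Lengths are in m, angles in rad, forces in N, time in s.
With the tool pointing down it reaches from about 0.4 to 0.85 m from the base axis. Payload 10.4 kg.
Tool frame: the origin (TCP) lies midway between the tips of the shut fingers; the grasp point (between the pads) lies 19 mm behind it; z points along the fingers, y is the line along which they close (so a half turn about z gives the same grasp; the last joint's range is limited). The gripper opens to 85 mm and grips with 20 to 120 N. Pads are 22 mm wide; open, the fingers measure 114 mm over their backs; the gripper's body (76 mm by 85 mm) begins 54 mm behind the grasp point. The pads swing forward as they close: fully open they stand 13 mm farther back than shut.
Start: joints at [1.165, 0.332, -0.065, 1.46, 0.022, 1.35, -0.088], TCP at [0.233, -0.58, 0.231] pointing down, gripper open.
Joint ranges: [-2.6, 2.6], [-0.5, 2.12], [-1.47, 1.34], [0.16, 2.42], [-1.27, 4.41], [0.06, 2.06], [-2.6, 2.6]. Speed limits (rad/s): [2.22, 2.22, 2.79, 2.79, 3.14, 3.14, 3.14].

INTERFACE

Orientations are given as a rotation vector (axis times angle).
In Python, from workcell import bot gives the robot as it stands. The module is installed in compiled form; this text tells all that it offers.
- The arm moves only by the tool step_arm, never from a script. Its argument "motion" is a list of rows, each an object of numbers: "dx", "dy", "dz": the shift along the tool's x, y, z each as a share of 750 mm, from -1 to 1; "ax", "ay", "az": the turn, a rotation vector about the tool's x, y, z each as a share of 2 rad, from -1 to 1; "grip": the finger opening in mm, from 0 to 85.4. A call has exactly 8 rows; each row shifts and turns the commanded pose from where the row before left it, along the tool's axes as they then stand; what a row does not reach is not made up. A row lasts 1/10 s, in which the tool goes at most 50 mm and 8.59 degrees, less where a joint would pass 70% of its speed; a pose out of reach is approached as far as the arm can. A call with a number of a shift or a turn outside -1 to 1 is refused whole. A call with a gripper value outside its range is refused whole. The fingers move at their own pace and stop on an object; the grip force is fixed at half the most. Time passes only in rows, so rows that do not move let the fingers close, or fill a call up. It gives the time, the measured TCP pose, the force, the opening and the grip force at its end, in the units of the state.
- bot.sense(): the state, without advancing time (a new reading comes with each control period).
- bot.grab_frame(name): name is "side" or "top" or "wrist"; returns a dict with "frame" (400x640x3 uint8, blue, green, red), "range_z" (400x640 float32, m along the optical axis (not along the pixel's ray), 0 where there is no reading), "fx", "fy", "cx", "cy" (pixels), "pose" (4x4, takes a point from camera to world coordinates); the wrist camera has in their place "T_tool_cam" (4x4, takes a point from camera to tool coordinates, whose origin is the TCP and whose axes are the flange's). Camera axes: x right, y up, looking along -z (the intrinsics and any distortion apply to the point x, -y, -z); pixel columns grow to the right and rows downward; lengths in m; the calibration is good to about 2 mm. A picture is of the moment at which its call begins: read the wrist's pose just before it.
- bot.job_done(): hands the job in; it is judged then, once.
The state is a dict: "t": time; "qpos": joint angles; "joint_velocities": joint speeds; "joint_torque": joint torques, N m; "tcp_pos": TCP position; "ee_rot": TCP orientation; "ft_force": force on the tool from outside, world axes, zero at the start; "wrist_torque": the same for the moment, N m; "finger_gap": finger opening in m; "grasp_force": force on a finger pad.
Only numpy, scipy, OpenCV 4.12 (cv2) and the standard library are available. Lean on these libraries where they do the work, as an engineer would, in place of code of your own. Each camera call takes 0.05 s, during which the arm holds its last target. There are 200 camera calls.

TASK

Unload the square vacuum chuck from its cradle: slide the slotted keeper off the lock stud that holds the hold-down bar shut, and slip it fully home on the park stud at the back of the cradle. Then swing the bar well back past upright, draw the chuck forward out of its guide rails and, keeping it level, set it down gently, rings up, flat on the floor of the steel tray beside the round white case. Leave the keeper parked and the bar open, and do not disturb the case, amber bottle, vial or tweezers.

Things in the scene. Friction and masses are not known exactly. Their poses are not given: they have to be found in the camera images.
- cradle: Transport cradle, fixed. Frame: origin on the table under the centre of the stowed chuck, +x to the back, +y left (hinge side), z up; all cradle numbers are mm in it. Grey base plate x -44..96, y -110..96, top z 8; dark bed x +-34, y +-31, top z 18, bears the chuck; back stop face x 36, top z 25; hinge cheeks x -44..3, y 69..87, up to z 41.
- rails (a point): Front end of the guide rails, midway between them, level with the bed: cradle (4, 0, 18). Each rail runs x 4..46: upright at |y| 36..46, its lip reaches in to |y| 30 at z 29.5..33.5, 2.5 mm over the chuck. So the chuck can leave only forward, along cradle -x, by more than 30 mm; its sides at x -34..4 are clear of the rails.
- bar (a joint): Hold-down bar, hinge angle in rad: 0 shut, 1.57 upright, 2.3 end stop, leaning back to the left. Stiff hinge: it stays where it is left; about 2.5 N at the grip moves it. Shut, the strip covers cradle x -36..-4, z 30..36, from the hinge to y -90, with a 19 mm window for the lock stud's head; its lip hangs to z 20 in front of the chuck. The keeper stops it from rising.
- bar_hinge (a point): Point on the bar's hinge axis, cradle (-20, 78, 33); the axis is parallel to cradle x.
- bar_grip (a point): Centre of the bar's black grip: 16 mm wide (along cradle x), 36 mm long (along the bar), 14 mm thick. Shut, it is at cradle (-20, -110, 36), 188 mm from the hinge axis, partly beyond the base plate's right edge. It can be pinched across the 16 mm from above and swung along its whole arc with the hand kept upright: it pivots between the pads.
- lock_stud (a point): On the lock stud's axis, level with the shut bar's top: cradle (-20, -72, 36). Neck 8 mm thick; head 16 mm wide, underside 9 mm above this point, top 14.5 mm above.
- park_stud (a point): Foot of the park stud's axis on top of the base plate: cradle (78, -88, 8). Neck 8 mm thick; head 16 mm wide, underside 9.5 mm above this point, top 15 mm above. The keeper is best slid on along cradle +x (keeper's x axis = cradle -x), lying on the plate.
- keeper: Slotted steel keeper, 60 g: C-shaped plate 6 mm thick, 32 mm wide. Origin on its underside, on the stud's axis when fully home. Slot 11 mm wide, open to its -x, flared to 17 mm at the tips, x -19; plate to x 45. Upright grip fin x 23..43, 10 mm thick (along y), z 6..35. Starts on the shut bar round the lock stud, its x axis along cradle +y: pull it 30 mm along cradle +y, then lift.
- chuck: White square vacuum chuck plate with fine rings on top, 68 x 68 x 9 mm, about 140 g. Origin at the centre of its underside, z out of the ringed face. Starts in the cradle, square to it, underside at z 18. Take it from above by its two sides (68 mm apart along cradle y), in front of the rails: about 20 mm in front of its centre.
- tray: Shallow steel instrument tray, fixed. Origin under its centre; outside 145 mm (its x) x 225 mm (its y), rim 18 mm high, walls 2.5 mm, floor top at z 2.5.
- case: Round white screw case, 41 mm across, 53 mm tall, standing somewhere in the tray; origin at the centre of its underside. Not to be disturbed.
- amber_bottle: Amber bottle, 53 mm across, 104 mm tall, behind, between cradle and tray; origin at the centre of its underside. Not to be disturbed.
- vial: White vial, 25 mm across, 54 mm tall, standing at the left front of the cradle; origin at the centre of its underside. Not to be disturbed.
- tweezers: Steel tweezers, 137 mm long (its y), 17 mm wide, 12 mm high, lying in front of the cradle; origin at the centre of their underside. Not to be disturbed.
Not all that is in view belongs to the job. Of the things like the chuck, leave any that is pink; of the rest the smaller one is meant.

How it is judged:
By the outcome, as a careful person would: the job done as asked, in the order asked, and still so for the second after the job is handed in, with the robot touching nothing.
It also fails if it takes over 69 s, if anything falls off the work surface, if the arm or the gripper's body presses on something with over 40 N, if the wrist force passes 120 N, or if a joint passes its speed limit or range.

## Working session

There is one attempt and no reset: what is moved stays moved. The work goes in short steps, Python scripts to look and compute and a tool call to move; the robot and the scene stay as the last step left them, time stands still between calls to the robot, and variables do not carry over. Pictures are saved under pics/ and viewed, at most 10 in all, crops included, and the job is handed in when it is done.

Besides the shell and the picture viewer there is one more tool, called after "Call:" by a JSON object that holds its "name" and its "arguments". step_arm: Moves the arm, as the interface text tells. Shift numbers are shares of 750 mm and turn numbers shares of 2 rad, none past 1 either way. Its arguments: {"type":"object","properties":{"motion":{"type":"array"}},"required":["motion"]}

```bash
mkdir -p pics; cat > h.py <<'E'
import numpy as np, cv2
from scipy.spatial.transform import Rotation as R
from workcell import bot
def grab(n):
    s=bot.sense(); f=bot.grab_frame(n)
    if 'pose' not in f:
        T=np.eye(4); T[:3,:3]=R.from_rotvec(s['ee_rot']).as_matrix(); T[:3,3]=s['tcp_pos']
        f['pose']=T@f['T_tool_cam']
    return f
def ray(f,u,v):
    d=np.array([(u-f['cx'])/f['fx'],-(v-f['cy'])/f['fy'],-1.0])
    return f['pose'][:3,3], f['pose'][:3,:3]@d
def onplane(f,u,v,z):
    o,d=ray(f,u,v); return o+d*(z-o[2])/d[2]
def px(f,p):
    c=np.linalg.inv(f['pose'])@np.append(p,1); return f['cx']+f['fx']*c[0]/-c[2], f['cy']-f['fy']*c[1]/-c[2]
def pt(f,u,v):
    o,d=ray(f,u,v); z=np.median(f['range_z'][int(v)-1:int(v)+2,int(u)-1:int(u)+2]); return o+d*z
def cloud(f):
    v,u=np.mgrid[0:400,0:640]; z=f['range_z']
    c=np.stack([(u-f['cx'])/f['fx']*z,-(v-f['cy'])/f['fy']*z,-z],-1)
    return c@f['pose'][:3,:3].T+f['pose'][:3,3]
E
python3 - <<'E'
from h import *
s=bot.sense(); print(s)
for n in('top','side','wrist'):
    f=grab(n); cv2.imwrite(f'pics/{n}0.png',f['frame']); print(n,[k for k in f],f['fx'],f['fy'],f['cx'],f['cy'],f['pose'].round(3).tolist())
E
```

```text
{'t': 0.0, 'qpos': array([ 1.16539901,  0.33288701, -0.06469847,  1.46097254,  0.02160472,
        1.34987859, -0.0885004 ]), 'joint_velocities': array([-2.58196524e-05,  9.87767197e-04,  1.23072349e-03,  9.88653713e-04,
        7.71596110e-04, -1.61235436e-03,  1.43199268e-03]), 'joint_torque': array([-3.26617801e-04, -6.25443220e+01,  4.89613193e-02, -3.91615462e+01,
        1.62615487e-02,  9.93383175e-03, -6.47299635e-05]), 'tcp_pos': array([ 0.23329733, -0.57941245,  0.23049156]), 'ee_rot': array([-3.08283610e+00, -5.97396384e-01,  5.44147690e-04]), 'ft_force': array([ 0.09423861, -0.01871608,  0.36867952]), 'wrist_torque': array([ 0.04510393, -0.03786017,  0.03685458]), 'grasp_force': 0.0, 'finger_gap': 0.08551113912868705}
top ['frame', 'range_z', 'fx', 'fy', 'cx', 'cy', 'pose'] 377.95896277125337 377.95896277125337 323.0583504979261 203.19157013955876 [[-0.148, 0.965, -0.218, 0.301], [-0.989, -0.145, 0.026, -0.003], [-0.006, 0.219, 0.976, 1.042], [0.0, 0.0, 0.0, 1.0]]
side ['frame', 'range_z', 'fx', 'fy', 'cx', 'cy', 'pose'] 493.5387474665209 493.5387474665209 317.14169021158375 205.90258504708564 [[-0.303, 0.642, -0.704, -0.492], [-0.953, -0.22, 0.21, 0.288], [-0.02, 0.735, 0.678, 1.035], [0.0, 0.0, 0.0, 1.0]]
wrist ['frame', 'range_z', 'fx', 'fy', 'cx', 'cy', 'T_tool_cam', 'pose'] 297.6471119037433 297.6471119037433 316.88960286024144 203.28373797209346 [[0.373, 0.887, 0.273, 0.303], [-0.928, 0.357, 0.108, -0.552], [-0.002, -0.294, 0.956, 0.372], [0.0, 0.0, 0.0, 1.0]]
```

View pics/top0.png

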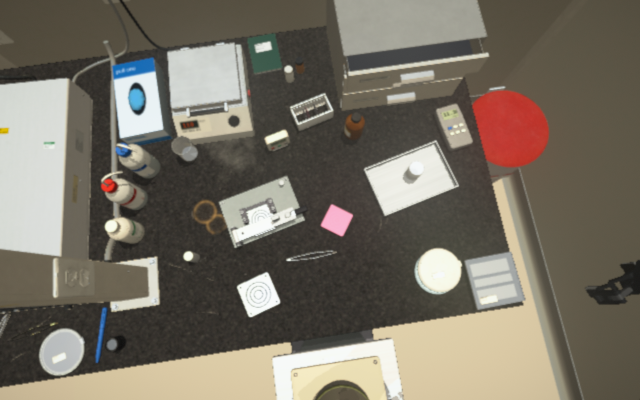

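View pics/side0.png

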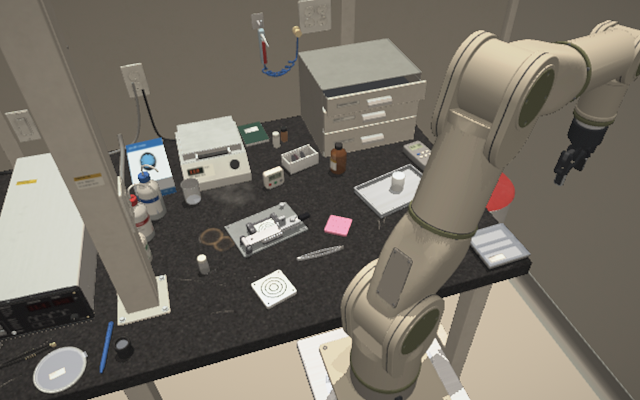

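Top view: in-cradle chuck at (259,217) under the bar; large ringed plate loose at (259,294); pink plate (337,220); cradle corners about (219,197),(295,178),(304,214),(232,245); tray centre (411,178) with case (414,172); bottle (354,125); vial (191,257); tweezers (312,256). Candidates for the chuck: (259,217) white small, (259,294) white large, (337,220) pink → the cradle one.

```bash
python3 - <<'E'
from h import *
f=grab('top'); im=f['frame']
cv2.imwrite('pics/crop1.png',cv2.resize(im[130:310,180:480],None,fx=2.66,fy=2.66,interpolation=cv2.INTER_CUBIC))
for n,(u,v,z) in dict(bl=(219,197,.008),br=(295,178,.008),fr=(304,214,.008),fl=(232,245,.008),big=(259,294,.009),pink=(337,220,.009),tray=(411,178,.018),case=(414,165,.053),bottle=(354,118,.1),vial=(190,256,.054),tw=(312,256,.01),tl=(364,172,.018),tbr=(437,142,.018),tfr=(458,185,.018),tfl=(383,214,.018)).items():
    print(n,onplane(f,u,v,z).round(3),pt(f,u,v).round(3))
E
```

```text
bl [0.593 0.256 0.008] [ 0.595  0.258 -0.   ]
br [0.616 0.037 0.008] [ 0.618  0.037 -0.   ]
fr [0.509 0.026 0.008] [ 0.511  0.026 -0.001]
fl [0.452 0.233 0.008] [0.454 0.234 0.001]
big [0.312 0.174 0.009] [0.312 0.173 0.011]
pink [ 0.478 -0.063  0.009] [ 0.478 -0.063  0.009]
tray [ 0.564 -0.287  0.018] [ 0.564 -0.287  0.018]
case [ 0.59  -0.292  0.053] [ 0.59  -0.292  0.055]
bottle [ 0.731 -0.146  0.1  ] [ 0.729 -0.145  0.104]
vial [0.433 0.333 0.054] [0.433 0.333 0.053]
tw [0.39 0.02 0.01] [0.391 0.02  0.001]
tl [ 0.601 -0.159  0.018] [ 0.606 -0.161  0.003]
tbr [ 0.659 -0.382  0.018] [ 0.66  -0.383  0.016]
tfr [ 0.525 -0.412  0.018] [ 0.525 -0.413  0.016]
tfl [ 0.474 -0.19   0.018] [ 0.477 -0.193  0.001]
```

View pics/crop1.png

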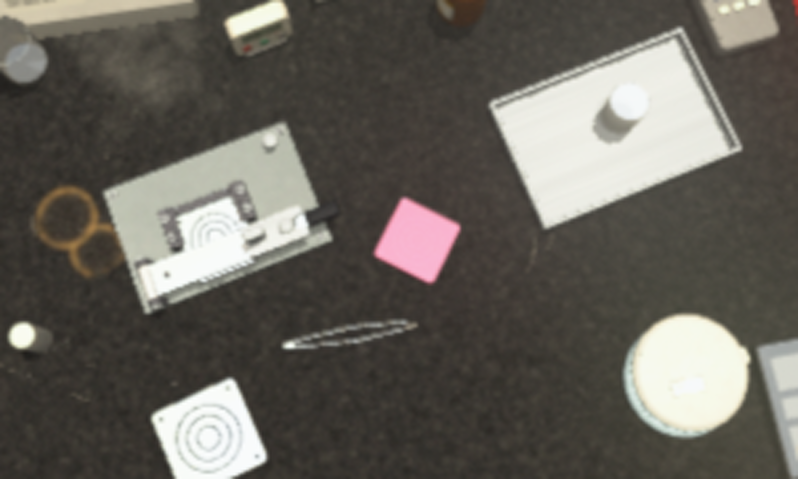

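Crop: the ringed white plate at crop (213,225) sits under the bar in the cradle with the keeper at (262,235), lock stud (285,227), black grip (322,215), park stud (270,142); that is the wanted chuck.

```bash
cat >> h.py <<'E'
def move(target,yaw):
    """shift in tool axes (shares of 750mm) and az share (2 rad) from current pose to world target with tool-y azimuth yaw"""
    s=bot.sense(); M=R.from_rotvec(s['ee_rot']).as_matrix()
    d=M.T@(np.array(target)-s['tcp_pos'])
    y=M[:,1]; a=np.arctan2(y[1],y[0]); dy=(yaw-a+np.pi)%(2*np.pi)-np.pi
    print('tcp',s['tcp_pos'].round(4),'yaw_y',round(a,4),'z',M[:,2].round(4),'F',s['ft_force'].round(1),'gap',round(s['finger_gap'],4),'q7',s['qpos'][6].round(2),'t',round(s['t'],2))
    print('shift mm',(d*1e3).round(1),'share',(d/.75).round(4),'world turn',round(dy,4),'az share',round(-dy/2,4))
E
python3 - <<'E'
from h import *
f=grab('top')
c={n:onplane(f,180+a/2.66,130+b/2.66,.008)[:2] for n,(a,b) in dict(bl=(105,192),br=(285,123),fr=(331,240),fl=(148,312)).items()}
L=dict(bl=(.096,.096),br=(.096,-.11),fr=(-.044,-.11),fl=(-.044,.096))
A=np.array([c[k] for k in c]);B=np.array([L[k] for k in c])
M,_=cv2.estimateAffinePartial2D(B,A); s=np.hypot(M[0,0],M[1,0]); print(M,s,np.arctan2(M[1,0],M[0,0]))
print((B@M[:,:2].T+M[:,2]-A).round(4)); print(A.round(3))
yaw=np.arctan2(M[1,0],M[0,0])
p=M[:,:2]/s@np.array([0.0,0.0])+M[:,2]; move([p[0],p[1],.2],yaw)
E
```

```text
[[ 0.95490287 -0.22726186  0.5080774 ]
 [ 0.22726186  0.95490287  0.14184832]] 0.9815739604821753 0.23364807483181427
[[ 0.0003 -0.0006]
 [ 0.0002  0.0004]
 [-0.0001 -0.    ]
 [-0.0005  0.0002]]
[[0.578 0.256]
 [0.625 0.058]
 [0.491 0.027]
 [0.445 0.223]]
tcp [ 0.2334 -0.5796  0.231 ] yaw_y -1.188 z [-2.e-04  5.e-04 -1.e+00] F [-0.1 -0.4  0.6] gap 0.0857 q7 -0.09 t 0.25
shift mm [ 524.3 -566.6   31.3] share [ 0.6991 -0.7555  0.0417] world turn 1.4216 az share -0.7108
```

Call:
{"name": "step_arm", "arguments": {"motion": [{"dx": 0.0425,"dy": -0.046},{"dx": 0.0425,"dy": -0.046},{"dx": 0.0425,"dy": -0.046},{"dx": 0.0425,"dy": -0.046},{"dx": 0.0425,"dy": -0.046},{"dx": 0.0425,"dy": -0.046},{"dx": 0.0425,"dy": -0.046},{"dx": 0.0425,"dy": -0.046}]}}

```text
schema error: expected keys dx, dy, dz, ax, ay, az, grip
```

Call:
{"name": "step_arm", "arguments": {"motion": [{"dx": 0.0425,"dy": -0.046},{"dx": 0.0425,"dy": -0.046},{"dx": 0.0425,"dy": -0.046},{"dx": 0.0425,"dy": -0.046},{"dx": 0.0425,"dy": -0.046},{"dx": 0.0425,"dy": -0.046},{"dx": 0.0425,"dy": -0.046},{"dx": 0.0425,"dy": -0.046}]}}

```text
schema error: expected keys dx, dy, dz, ax, ay, az, grip
```

Call:
{"name": "step_arm", "arguments": {"motion": [{"az": -0.071},{"az": -0.071},{"az": -0.071},{"az": -0.071},{"az": -0.071},{"az": -0.071},{"az": -0.071},{"az": -0.071}]}}

```text
schema error: expected keys dx, dy, dz, ax, ay, az, grip
```

```bash
python3 - <<'E'
from h import *
move([.508,.142,.2],.2336)
f=grab('wrist'); cv2.imwrite('pics/w1.png',f['frame']); print(f['pose'].round(3).tolist()); np.savez('w1.npz',pose=f['pose'],im=f['frame'],rz=f['range_z'])
E
```

```text
tcp [ 0.2334 -0.5796  0.231 ] yaw_y -1.188 z [-2.e-04  5.e-04 -1.e+00] F [-0.1 -0.4  0.6] gap 0.0857 q7 -0.09 t 0.25
shift mm [ 524.3 -566.8   31.3] share [ 0.699  -0.7557  0.0417] world turn 1.4216 az share -0.7108
[[0.373, 0.887, 0.273, 0.303], [-0.928, 0.357, 0.109, -0.552], [-0.001, -0.294, 0.956, 0.372], [0.0, 0.0, 0.0, 1.0]]
```

View pics/w1.png

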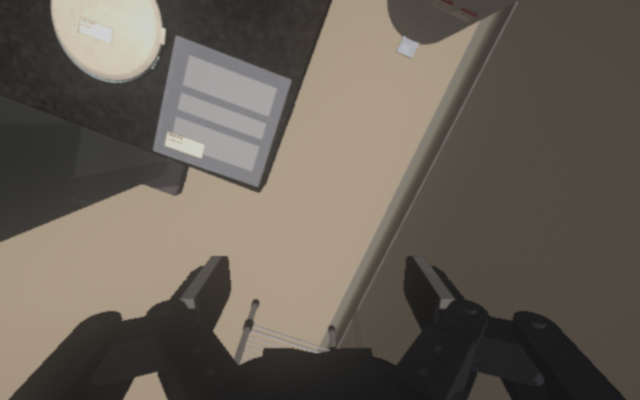

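The call was refused (all keys are needed); the picture is only of the start place: fingers at the bottom, image up = tool +x, tray-like grey box at (225,110).

Call:
{"name": "step_arm", "arguments": {"motion": [{"dx": 0.04,"dy": -0.046,"dz": 0,"ax": 0,"ay": 0,"az": 0,"grip": 85},{"dx": 0.04,"dy": -0.046,"dz": 0,"ax": 0,"ay": 0,"az": 0,"grip": 85},{"dx": 0.04,"dy": -0.046,"dz": 0,"ax": 0,"ay": 0,"az": 0,"grip": 85},{"dx": 0.04,"dy": -0.046,"dz": 0,"ax": 0,"ay": 0,"az": 0,"grip": 85},{"dx": 0.04,"dy": -0.046,"dz": 0,"ax": 0,"ay": 0,"az": 0,"grip": 85},{"dx": 0.04,"dy": -0.046,"dz": 0,"ax": 0,"ay": 0,"az": 0,"grip": 85},{"dx": 0.04,"dy": -0.046,"dz": 0,"ax": 0,"ay": 0,"az": 0,"grip": 85},{"dx": 0.04,"dy": -0.046,"dz": 0,"ax": 0,"ay": 0,"az": 0,"grip": 85}]}}

```text
t: 1.1
tcp_pos: [0.3532, -0.2323, 0.2315]
ee_rot: [3.083, 0.597, 0.0]
ft_force: [1.1, -1.3, 0.8]
finger_gap: 0.0847
grasp_force: 0.0
```

Call:
{"name": "step_arm", "arguments": {"motion": [{"dx": 0.04,"dy": -0.046,"dz": 0,"ax": 0,"ay": 0,"az": 0,"grip": 85},{"dx": 0.04,"dy": -0.046,"dz": 0,"ax": 0,"ay": 0,"az": 0,"grip": 85},{"dx": 0.04,"dy": -0.046,"dz": 0,"ax": 0,"ay": 0,"az": 0,"grip": 85},{"dx": 0.04,"dy": -0.046,"dz": 0,"ax": 0,"ay": 0,"az": 0,"grip": 85},{"dx": 0.04,"dy": -0.046,"dz": 0,"ax": 0,"ay": 0,"az": 0,"grip": 85},{"dx": 0.04,"dy": -0.046,"dz": 0,"ax": 0,"ay": 0,"az": 0,"grip": 85},{"dx": 0.04,"dy": -0.046,"dz": 0,"ax": 0,"ay": 0,"az": 0,"grip": 85},{"dx": 0.04,"dy": -0.046,"dz": 0,"ax": 0,"ay": 0,"az": 0,"grip": 85}]}}

```text
t: 1.9
tcp_pos: [0.4729, 0.1133, 0.2317]
ee_rot: [3.084, 0.597, 0.002]
ft_force: [0.5, -0.5, -0.5]
finger_gap: 0.0852
grasp_force: 0.0
```

Call:
{"name": "step_arm", "arguments": {"motion": [{"dx": 0,"dy": 0,"dz": 0,"ax": 0,"ay": 0,"az": -0.07,"grip": 85},{"dx": 0,"dy": 0,"dz": 0,"ax": 0,"ay": 0,"az": -0.07,"grip": 85},{"dx": 0,"dy": 0,"dz": 0,"ax": 0,"ay": 0,"az": -0.07,"grip": 85},{"dx": 0,"dy": 0,"dz": 0,"ax": 0,"ay": 0,"az": -0.07,"grip": 85},{"dx": 0,"dy": 0,"dz": 0,"ax": 0,"ay": 0,"az": -0.07,"grip": 85},{"dx": 0,"dy": 0,"dz": 0,"ax": 0,"ay": 0,"az": -0.07,"grip": 85},{"dx": 0,"dy": 0,"dz": 0,"ax": 0,"ay": 0,"az": -0.07,"grip": 85},{"dx": 0,"dy": 0,"dz": 0,"ax": 0,"ay": 0,"az": -0.07,"grip": 85}]}}

```text
t: 2.7
tcp_pos: [0.4725, 0.1115, 0.2313]
ee_rot: [2.289, 2.151, -0.0]
ft_force: [0.6, -0.7, -0.4]
finger_gap: 0.0853
grasp_force: 0.0
```

```bash
python3 - <<'E'
from h import *
move([.541,.088,.2],.2336)
E
```

```text
tcp [0.4725 0.1115 0.2313] yaw_y -0.0623 z [ 2.e-04 -2.e-04 -1.e+00] F [ 0.6 -0.7 -0.4] gap 0.0853 q7 -0.44 t 2.7
shift mm [-19.2  69.8  31.3] share [-0.0256  0.0931  0.0418] world turn 0.2959 az share -0.1479
```

Call:
{"name": "step_arm", "arguments": {"motion": [{"dx": -0.013,"dy": 0.046,"dz": 0.021,"ax": 0,"ay": 0,"az": 0,"grip": 85},{"dx": -0.013,"dy": 0.046,"dz": 0.021,"ax": 0,"ay": 0,"az": 0,"grip": 85},{"dx": 0,"dy": 0,"dz": 0,"ax": 0,"ay": 0,"az": -0.074,"grip": 85},{"dx": 0,"dy": 0,"dz": 0,"ax": 0,"ay": 0,"az": -0.074,"grip": 85},{"dx": 0,"dy": 0,"dz": 0,"ax": 0,"ay": 0,"az": 0,"grip": 85},{"dx": 0,"dy": 0,"dz": 0,"ax": 0,"ay": 0,"az": 0,"grip": 85},{"dx": 0,"dy": 0,"dz": 0,"ax": 0,"ay": 0,"az": 0,"grip": 85},{"dx": 0,"dy": 0,"dz": 0,"ax": 0,"ay": 0,"az": 0,"grip": 85}]}}

```text
t: 3.5
tcp_pos: [0.54, 0.0874, 0.2]
ee_rot: [1.956, 2.457, -0.0]
ft_force: [0.1, -0.0, -0.5]
finger_gap: 0.0851
grasp_force: 0.0
```

```bash
python3 - <<'E'
from h import *
move([.541,.088,.2],.2336)
f=grab('wrist'); cv2.imwrite('pics/w2.png',f['frame']); print(f['pose'].round(3).tolist()); np.savez('w2.npz',pose=f['pose'],frame=f['frame'],range_z=f['range_z'],**{k:f[k] for k in('fx','fy','cx','cy')})
E
```

```text
tcp [0.54   0.0874 0.2   ] yaw_y 0.226 z [ 5.e-04 -5.e-04 -1.e+00] F [ 0.1 -0.  -0.5] gap 0.0851 q7 -0.2 t 3.5
shift mm [0.4 1.1 0. ] share [0.0005 0.0014 0.    ] world turn 0.0076 az share -0.0038
[[0.975, -0.213, -0.066, 0.523], [0.223, 0.932, 0.286, 0.16], [0.0, -0.294, 0.956, 0.341], [0.0, 0.0, 0.0, 1.0]]
```

View pics/w2.png

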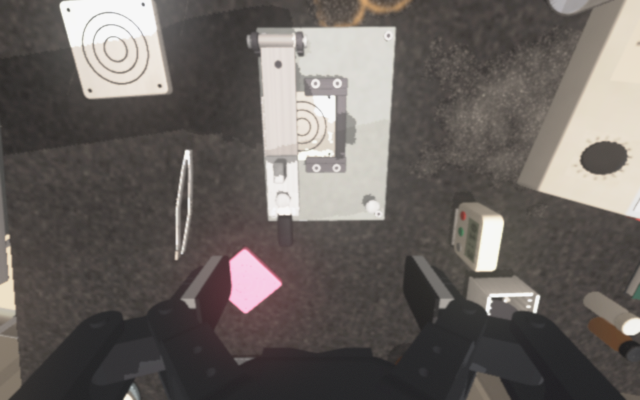

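Wrist view: plate corners (261,28),(396,27),(386,219),(267,220); bar with hinge at (275,40), keeper fin (280,172), lock head (284,199), grip (286,230), park stud head (373,207); tweezers at (183,205).

```bash
cat >> h.py <<'E'
def platefit(f,show=None):
    """cradle (origin xy, yaw) from the bright base plate's contour cast onto z=8mm"""
    P=cloud(f); g=f['frame'].min(2); 
    m=((g>105)).astype(np.uint8); 
    o=np.array([.508,.142]); r=np.linalg.norm(P[...,:2]-o-np.array([.03,0]),axis=2); m[r>.16]=0
    m=cv2.morphologyEx(m,cv2.MORPH_OPEN,np.ones((3,3),np.uint8))
    cs,_=cv2.findContours(m,cv2.RETR_EXTERNAL,cv2.CHAIN_APPROX_NONE); c=max(cs,key=cv2.contourArea)[:,0]
    W=np.array([onplane(f,u,v,.008)[:2] for u,v in c])
    return W,c
E
python3 - <<'E'
from h import *
f=dict(np.load('w2.npz'))
W,c=platefit(f); rect=cv2.minAreaRect((W*1000).astype(np.float32)); print(rect, c.min(0),c.max(0))
yaw=.23
for it in range(3):
    Rm=np.array([[np.cos(yaw),-np.sin(yaw)],[np.sin(yaw),np.cos(yaw)]]); L=(W-[.508,.142])@Rm
    xb=np.percentile(L[:,0],98); back=L[(abs(L[:,0]-xb)<.004)&(L[:,1]>-.09)&(L[:,1]<.08)]
    yr=np.percentile(L[:,1],2); right=L[(abs(L[:,1]-yr)<.004)&(L[:,0]>0)&(L[:,0]<.08)]
    pb=np.polyfit(back[:,1],back[:,0],1); pr=np.polyfit(right[:,0],right[:,1],1)
    print('slopes',pb[0],pr[0],len(back),len(right),np.std(back[:,0]-np.polyval(pb,back[:,1])))
    yaw+=(-pb[0]*len(back)+pr[0]*len(right))/(len(back)+len(right))
b=back[:,0].mean(); r=right[:,1].mean()
org=np.array([.508,.142])+Rm@np.array([b-.096,r+.110]); print('origin',org,'yaw',yaw, 'size left', np.percentile(L[:,1],99.5)-r)
P=cloud(f)
for n,(u,v) in dict(park=(373,206),lock=(284,199),grip=(286,230),fin=(280,172),bar=(280,110),plate=(370,100),chuck=(325,150),table=(420,200)).items():
    p=np.median(P[v-2:v+3,u-2:u+3].reshape(-1,3),0); print(n,p.round(4),((p[:2]-org)@Rm*1e3).round(1))
E
```

```text
((537.678466796875, 141.66941833496094), (140.0856475830078, 206.68118286132812), 13.3199462890625) [257  25] [396 221]
slopes -0.0030959331667453427 0.003841119239945262 161 67 0.00031769185672967043
slopes 0.00025505725359563835 0.0005274170547710954 162 67 0.00031700406959412985
slopes 0.00022893461561770845 0.000553531092024455 162 67 0.00031700406759008204
origin [0.51005711 0.14300526] yaw 0.23328878596170227 size left 0.20498750515552272
park [0.6077 0.0757 0.0224] [ 79.4 -88. ]
lock [0.5098 0.0699 0.0494] [-17.2 -71. ]
grip [0.5182 0.0334 0.0419] [ -17.4 -108.5]
fin [0.5022 0.1009 0.0698] [-17.4 -39.1]
bar [0.4878 0.1539 0.0351] [-19.2  15.7]
plate [0.5758 0.1846 0.0069] [73.6 25.3]
chuck [0.5404 0.1248 0.0258] [ 25.3 -24.7]
table [ 0.6667  0.0892 -0.0013] [140.  -88.6]
```

```bash
cat >> h.py <<'E'
CO=np.array([.5101,.1430]); CY=.2333
def c2w(x,y,z):
    c,s=np.cos(CY),np.sin(CY); return np.array([CO[0]+(c*x-s*y)/1e3,CO[1]+(s*x+c*y)/1e3,z/1e3])
def w2c(p):
    c,s=np.cos(CY),np.sin(CY); d=(np.asarray(p)[...,:2]-CO)*1e3
    return np.stack([c*d[...,0]+s*d[...,1],-s*d[...,0]+c*d[...,1],np.asarray(p)[...,2]*1e3],-1)
E
python3 - <<'E'
from h import *
move(c2w(-20,-100,150),CY)
E
```

```text
tcp [0.5401 0.0874 0.2   ] yaw_y 0.2265 z [ 5.e-04 -5.e-04 -1.e+00] F [ 0.2 -0.1 -0.3] gap 0.0849 q7 -0.2 t 3.55
shift mm [-39.2 -36.   50. ] share [-0.0523 -0.0481  0.0667] world turn 0.0068 az share -0.0034
```

Call:
{"name": "step_arm", "arguments": {"motion": [{"dx": -0.026,"dy": -0.024,"dz": 0.033,"ax": 0,"ay": 0,"az": -0.0034,"grip": 40},{"dx": -0.026,"dy": -0.024,"dz": 0.033,"ax": 0,"ay": 0,"az": 0,"grip": 40},{"dx": 0,"dy": 0,"dz": 0,"ax": 0,"ay": 0,"az": 0,"grip": 40},{"dx": 0,"dy": 0,"dz": 0,"ax": 0,"ay": 0,"az": 0,"grip": 40},{"dx": 0,"dy": 0,"dz": 0,"ax": 0,"ay": 0,"az": 0,"grip": 40},{"dx": 0,"dy": 0,"dz": 0,"ax": 0,"ay": 0,"az": 0,"grip": 40},{"dx": 0,"dy": 0,"dz": 0,"ax": 0,"ay": 0,"az": 0,"grip": 40},{"dx": 0,"dy": 0,"dz": 0,"ax": 0,"ay": 0,"az": 0,"grip": 40}]}}

```text
t: 4.35
tcp_pos: [0.5143, 0.0417, 0.1506]
ee_rot: [1.945, 2.467, 0.001]
ft_force: [0.8, 0.3, 0.1]
finger_gap: 0.0401
grasp_force: 0.0
```

```bash
python3 - <<'E'
from h import *
s=bot.sense(); print(s['tcp_pos'],s['finger_gap'])
f=grab('wrist'); np.savez('w3.npz',**{k:f[k] for k in('fx','fy','cx','cy','pose','frame','range_z')})
cv2.imwrite('pics/w3.png',f['frame'])
for nm in('w2.npz','w3.npz'):
    g=dict(np.load(nm)); C=w2c(cloud(g)); z=C[...,2]
    for n,(x0,x1,y0,y1,z0,z1) in dict(fin=(-35,-3,-60,-20,62,80),lock=(-35,-3,-85,-62,45.5,56),park=(65,92,-100,-75,17,28),bar=(-45,5,-10,60,31,40),grip=(-35,-3,-130,-95,36,50)).items():
        m=(C[...,0]>x0)&(C[...,0]<x1)&(C[...,1]>y0)&(C[...,1]<y1)&(z>z0)&(z<z1)
        q=C[m]
        if len(q): print(nm,n,len(q),np.median(q,0).round(1),'mid',((np.percentile(q,2,0)+np.percentile(q,98,0))/2).round(1))
E
```

```text
[0.51425712 0.04167276 0.15061857] 0.040122101678424754
w2.npz fin 243 [-19.1 -39.9  69.5] mid [-19.5 -40.1  67.4]
w2.npz lock 181 [-19.3 -72.3  49.1] mid [-19.5 -72.9  48.6]
w2.npz park 158 [ 77.6 -88.1  21.5] mid [ 78.  -88.4  20.6]
w2.npz bar 2519 [-19.5  27.   34.9] mid [-19.6  25.3  34.8]
w2.npz grip 406 [ -19.3 -110.6   41.6] mid [ -19.6 -111.4   41. ]
w3.npz fin 380 [-19.6 -40.1  69.6] mid [-19.6 -40.   69.5]
w3.npz lock 280 [-20.  -72.4  49.1] mid [-19.6 -72.8  48.7]
w3.npz park 238 [ 77.2 -88.1  21.6] mid [ 77.9 -88.6  20.4]
w3.npz bar 3836 [-20.  25.  35.] mid [-19.6  22.9  34.9]
w3.npz grip 619 [ -20.  -110.7   41.6] mid [ -19.5 -111.2   40.8]
```

View pics/w3.png

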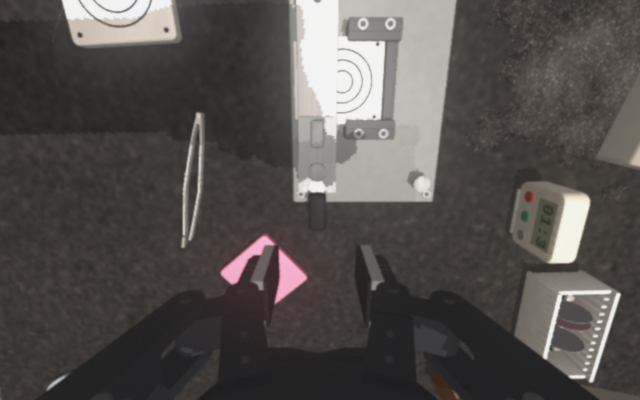

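Wrist view 2: fin (317,132), lock head (317,172), grip (317,212), park stud (422,184); both views agree with the cradle frame within 1 mm (heights read 1 mm low). Tweak the origin and go for the fin.

```bash
sed -i 's/^CO=.*/CO=np.array([.5106,.1426]); CY=.2333/' h.py; cat >> h.py <<'E'
def cm(x,y,z,yaw=0):
    print('now',w2c(bot.sense()['tcp_pos']).round(1)); move(c2w(x,y,z),CY+yaw)
E
python3 -c "
from h import *
cm(-20,-39.2,48)"
```

```text
now [-19.9 -99.1 150.5]
tcp [0.5141 0.0415 0.1505] yaw_y 0.2352 z [ 4.e-04  1.e-04 -1.e+00] F [ 0.1 -0.5  0. ] gap 0.0404 q7 -0.11 t 4.4
shift mm [ 59.9  -0.  102.5] share [ 0.0799 -0.      0.1367] world turn -0.0019 az share 0.001
```

Call:
{"name": "step_arm", "arguments": {"motion": [{"dx": 0.04,"dy": 0,"dz": 0.04,"ax": 0,"ay": 0,"az": 0.001,"grip": 40},{"dx": 0.04,"dy": 0,"dz": 0.04,"ax": 0,"ay": 0,"az": 0,"grip": 40},{"dx": 0,"dy": 0,"dz": 0.03,"ax": 0,"ay": 0,"az": 0,"grip": 36},{"dx": 0,"dy": 0,"dz": 0.0267,"ax": 0,"ay": 0,"az": 0,"grip": 30},{"dx": 0,"dy": 0,"dz": 0,"ax": 0,"ay": 0,"az": 0,"grip": 20},{"dx": 0,"dy": 0,"dz": 0,"ax": 0,"ay": 0,"az": 0,"grip": 15},{"dx": 0,"dy": 0,"dz": 0,"ax": 0,"ay": 0,"az": 0,"grip": 5},{"dx": 0,"dy": 0,"dz": 0,"ax": 0,"ay": 0,"az": 0,"grip": 5}]}}

```text
t: 5.2
tcp_pos: [0.5009, 0.0995, 0.0489]
ee_rot: [1.948, 2.463, 0.002]
ft_force: [0.3, 0.2, 2.2]
finger_gap: 0.0087
grasp_force: 60.6
```

```bash
python3 -c "
from h import *
cm(-20,-9,48); print(bot.sense()['grasp_force'])"
```

```text
now [-19.4 -39.7  48.9]
tcp [0.5009 0.0995 0.0489] yaw_y 0.2324 z [ 1.9e-03 -1.0e-04 -1.0e+00] F [0.3 0.2 2.2] gap 0.0087 q7 -0.34 t 5.2
shift mm [30.7 -0.6  0.9] share [ 0.0409 -0.0008  0.0011] world turn 0.0009 az share -0.0005
60.622655153274536
```

Call:
{"name": "step_arm", "arguments": {"motion": [{"dx": 0.01,"dy": 0,"dz": 0,"ax": 0,"ay": 0,"az": 0,"grip": 5},{"dx": 0.01,"dy": 0,"dz": 0,"ax": 0,"ay": 0,"az": 0,"grip": 5},{"dx": 0.01,"dy": 0,"dz": 0,"ax": 0,"ay": 0,"az": 0,"grip": 5},{"dx": 0.012,"dy": 0,"dz": 0,"ax": 0,"ay": 0,"az": 0,"grip": 5},{"dx": 0,"dy": 0,"dz": 0,"ax": 0,"ay": 0,"az": 0,"grip": 5},{"dx": 0,"dy": 0,"dz": 0,"ax": 0,"ay": 0,"az": 0,"grip": 5},{"dx": 0,"dy": 0,"dz": 0,"ax": 0,"ay": 0,"az": 0,"grip": 5},{"dx": 0,"dy": 0,"dz": 0,"ax": 0,"ay": 0,"az": 0,"grip": 5}]}}

```text
t: 6.0
tcp_pos: [0.4933, 0.1319, 0.0488]
ee_rot: [1.947, 2.465, 0.004]
ft_force: [-1.3, 3.6, 8.0]
finger_gap: 0.0091
grasp_force: 61.4
```

```bash
python3 -c "
from h import *
cm(-20,-9,108); print(bot.sense()['grasp_force'])"
```

```text
now [-19.3  -6.4  48.8]
tcp [0.4933 0.1319 0.0488] yaw_y 0.2339 z [ 0.0017  0.0018 -1.    ] F [-1.3  3.6  8. ] gap 0.0091 q7 -0.4 t 6.0
shift mm [ -2.5  -0.5 -59.2] share [-0.0034 -0.0007 -0.0789] world turn -0.0006 az share 0.0003
61.4266312122345
```

Call:
{"name": "step_arm", "arguments": {"motion": [{"dx": 0,"dy": 0,"dz": -0.02,"ax": 0,"ay": 0,"az": 0,"grip": 5},{"dx": 0,"dy": 0,"dz": -0.03,"ax": 0,"ay": 0,"az": 0,"grip": 5},{"dx": 0,"dy": 0,"dz": -0.03,"ax": 0,"ay": 0,"az": -0.0714,"grip": 5},{"dx": 0,"dy": 0,"dz": 0,"ax": 0,"ay": 0,"az": -0.0714,"grip": 5},{"dx": 0,"dy": 0,"dz": 0,"ax": 0,"ay": 0,"az": -0.0714,"grip": 5},{"dx": 0,"dy": 0,"dz": 0,"ax": 0,"ay": 0,"az": -0.0714,"grip": 5},{"dx": 0,"dy": 0,"dz": 0,"ax": 0,"ay": 0,"az": -0.0714,"grip": 5},{"dx": 0,"dy": 0,"dz": 0,"ax": 0,"ay": 0,"az": -0.0714,"grip": 5}]}}

```text
t: 6.8
tcp_pos: [0.4927, 0.1301, 0.1086]
ee_rot: [0.74, 3.053, -0.001]
ft_force: [-0.4, 0.5, -1.6]
finger_gap: 0.0084
grasp_force: 60.3
```

Call:
{"name": "step_arm", "arguments": {"motion": [{"dx": 0,"dy": 0,"dz": 0,"ax": 0,"ay": 0,"az": -0.0714,"grip": 5},{"dx": 0,"dy": 0,"dz": 0,"ax": 0,"ay": 0,"az": -0.0714,"grip": 5},{"dx": 0,"dy": 0,"dz": 0,"ax": 0,"ay": 0,"az": -0.0714,"grip": 5},{"dx": 0,"dy": 0,"dz": 0,"ax": 0,"ay": 0,"az": -0.0714,"grip": 5},{"dx": 0,"dy": 0,"dz": 0,"ax": 0,"ay": 0,"az": -0.0714,"grip": 5},{"dx": 0,"dy": 0,"dz": 0,"ax": 0,"ay": 0,"az": 0,"grip": 5},{"dx": 0,"dy": 0,"dz": 0,"ax": 0,"ay": 0,"az": 0,"grip": 5},{"dx": 0,"dy": 0,"dz": 0,"ax": 0,"ay": 0,"az": 0,"grip": 5}]}}

```text
t: 7.6
tcp_pos: [0.4928, 0.1302, 0.1081]
ee_rot: [-0.36, 3.121, -0.001]
ft_force: [-0.0, -0.3, -0.3]
finger_gap: 0.0089
grasp_force: 60.3
```

```bash
python3 - <<'E'
from h import *
cm(12,-88,60,np.pi/2); print(bot.sense()['grasp_force'])
f=grab('wrist'); np.savez('w4.npz',**{k:f[k] for k in('fx','fy','cx','cy','pose','frame','range_z')})
cv2.imwrite('pics/w4.png',f['frame'])
E
```

```text
now [-20.2  -8.  108.1]
tcp [0.4928 0.1302 0.1081] yaw_y 1.8003 z [ 2.e-04 -3.e-04 -1.e+00] F [-0.  -0.3 -0.3] gap 0.0089 q7 1.09 t 7.6
shift mm [-32.5 -79.9  48.1] share [-0.0433 -0.1065  0.0641] world turn 0.0038 az share -0.0019
60.33050537109375
```

View pics/w4.png

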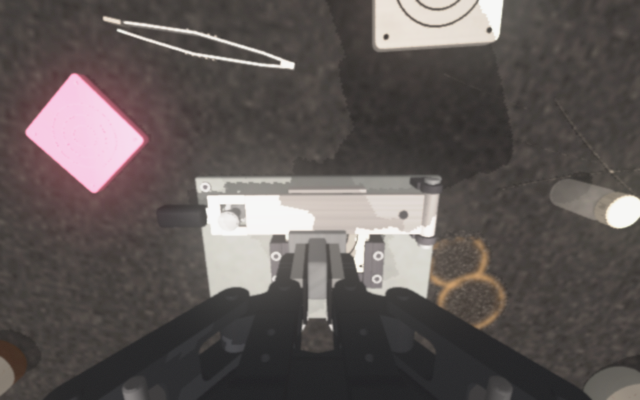

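Wrist view: lock stud free at (228,218), keeper held with its closed end at (317,237) and fin between the pads; bar still shut.

```bash
python3 - <<'E'
from h import *
g=dict(np.load('w4.npz')); C=w2c(cloud(g)); t=np.array([-20.2,-8,108.1])
q=C[225:262,280:355].reshape(-1,3); q=q[(q[:,2]>85)&(q[:,2]<112)]
print(len(q),np.percentile(q,[1,50,99],axis=0).round(1))
for v in range(230,256,4):
    r=C[v,270:365]; k=(r[:,2]>85)&(r[:,2]<112); print(v,r[k][[0,-1]].round(1).tolist() if k.any() else None)
E
```

```text
953 [[-32.2 -24.   95.9]
 [-29.8  -8.6 100. ]
 [-20.8   7.3 111.7]]
230 None
234 [[-31.6, -23.8, 99.9], [-31.3, 7.2, 99.6]]
238 [[-29.2, -23.9, 99.8], [-29.1, 7.2, 99.9]]
242 [[-27.1, -23.9, 100.5], [-27.2, 7.1, 100.9]]
246 [[-24.2, -24.1, 99.4], [-23.8, 7.4, 98.9]]
250 [[-22.0, -24.2, 99.8], [-21.8, 7.4, 99.8]]
254 None
```

Call:
{"name": "step_arm", "arguments": {"motion": [{"dx": -0.0222,"dy": -0.053,"dz": 0,"ax": 0,"ay": 0,"az": -0.0019,"grip": 5},{"dx": -0.0222,"dy": -0.053,"dz": 0,"ax": 0,"ay": 0,"az": 0,"grip": 5},{"dx": 0,"dy": 0,"dz": 0.04,"ax": 0,"ay": 0,"az": 0,"grip": 5},{"dx": 0,"dy": 0,"dz": 0.035,"ax": 0,"ay": 0,"az": 0,"grip": 5},{"dx": 0,"dy": 0,"dz": 0,"ax": 0,"ay": 0,"az": 0,"grip": 5},{"dx": 0,"dy": 0,"dz": 0,"ax": 0,"ay": 0,"az": 0,"grip": 5},{"dx": 0,"dy": 0,"dz": 0,"ax": 0,"ay": 0,"az": 0,"grip": 5},{"dx": 0,"dy": 0,"dz": 0,"ax": 0,"ay": 0,"az": 0,"grip": 5}]}}

```text
t: 8.45
tcp_pos: [0.5444, 0.0609, 0.0529]
ee_rot: [-0.371, 3.118, -0.001]
ft_force: [-0.3, -0.0, 0.4]
finger_gap: 0.0085
grasp_force: 60.3
```

```bash
python3 - <<'E'
from h import *
cm(13,-87.6,22.5,np.pi/2); print(bot.sense()['grasp_force'])
E
```

```text
now [ 14.  -87.3  52.9]
tcp [0.5444 0.0609 0.0529] yaw_y 1.8074 z [ 2.e-03 -2.e-04 -1.e+00] F [-0.3 -0.   0.4] gap 0.0085 q7 1.18 t 8.45
shift mm [ 1.1 -0.3 30.4] share [ 0.0014 -0.0004  0.0405] world turn -0.0033 az share 0.0017
60.34233570098877
```

Call:
{"name": "step_arm", "arguments": {"motion": [{"dx": 0.0014,"dy": -0.0004,"dz": 0.015,"ax": 0,"ay": 0,"az": 0.0012,"grip": 5},{"dx": 0,"dy": 0,"dz": 0.015,"ax": 0,"ay": 0,"az": 0,"grip": 5},{"dx": 0,"dy": 0,"dz": 0.0103,"ax": 0,"ay": 0,"az": 0,"grip": 5},{"dx": 0,"dy": 0,"dz": 0,"ax": 0,"ay": 0,"az": 0,"grip": 5},{"dx": 0,"dy": 0,"dz": 0,"ax": 0,"ay": 0,"az": 0,"grip": 5},{"dx": 0,"dy": 0,"dz": 0,"ax": 0,"ay": 0,"az": 0,"grip": 5},{"dx": 0,"dy": 0,"dz": 0,"ax": 0,"ay": 0,"az": 0,"grip": 5},{"dx": 0,"dy": 0,"dz": 0,"ax": 0,"ay": 0,"az": 0,"grip": 5}]}}

```text
t: 9.25
tcp_pos: [0.5427, 0.06, 0.0212]
ee_rot: [0.367, -3.12, 0.0]
ft_force: [0.9, -0.6, -0.5]
finger_gap: 0.0088
grasp_force: 61.4
```

```bash
python3 - <<'E'
from h import *
cm(45.5,-87.6,22,np.pi/2); print(bot.sense()['grasp_force'])
g=grab('wrist'); C=w2c(cloud(g))
for n,(x0,x1,y0,y1,z0,z1) in dict(plate=(-15,12,-110,-65,11,22),head=(65,92,-100,-75,18,28),base=(-15,60,-65,-50,3,12)).items():
    q=C[(C>[x0,y0,z0]).all(-1)&(C<[x1,y1,z1]).all(-1)]; print(n,len(q),np.percentile(q,[2,50,98],axis=0).round(1).tolist() if len(q) else '')
E
```

```text
now [ 12.1 -87.7  21.2]
tcp [0.5427 0.06   0.0212] yaw_y 1.8049 z [-1.e-04 -0.e+00 -1.e+00] F [ 0.9 -0.6 -0.5] gap 0.0088 q7 1.15 t 9.25
shift mm [-33.4   0.1  -0.8] share [-0.0445  0.0001 -0.0011] world turn -0.0008 az share 0.0004
61.36302709579468
plate 400 [[0.2, -103.8, 11.6], [3.8, -97.4, 13.6], [11.2, -72.6, 21.3]]
head 102 [[70.1, -94.4, 18.1], [71.3, -88.5, 20.0], [73.3, -83.7, 21.9]]
base 1147 [[9.3, -64.5, 5.8], [23.0, -56.5, 7.0], [41.1, -50.2, 8.1]]
```

Call:
{"name": "step_arm", "arguments": {"motion": [{"dx": -0.009,"dy": 0,"dz": -0.0008,"ax": 0,"ay": 0,"az": 0,"grip": 5},{"dx": -0.009,"dy": 0,"dz": 0,"ax": 0,"ay": 0,"az": 0,"grip": 5},{"dx": -0.009,"dy": 0,"dz": 0,"ax": 0,"ay": 0,"az": 0,"grip": 5},{"dx": -0.009,"dy": 0,"dz": 0,"ax": 0,"ay": 0,"az": 0,"grip": 5},{"dx": -0.005,"dy": 0,"dz": 0,"ax": 0,"ay": 0,"az": 0,"grip": 5},{"dx": -0.003,"dy": 0,"dz": 0,"ax": 0,"ay": 0,"az": 0,"grip": 5},{"dx": 0,"dy": 0,"dz": 0,"ax": 0,"ay": 0,"az": 0,"grip": 5},{"dx": 0,"dy": 0,"dz": 0,"ax": 0,"ay": 0,"az": 0,"grip": 5}]}}

```text
t: 10.1
tcp_pos: [0.5747, 0.0678, 0.0219]
ee_rot: [0.367, -3.12, 0.0]
ft_force: [0.1, 0.3, -0.4]
finger_gap: 0.0086
grasp_force: 61.4
```

```bash
python3 - <<'E'
from h import *
cm(45.5,-87.6,21,np.pi/2); print(bot.sense()['grasp_force'])
E
```

```text
now [ 45.  -87.6  21.9]
tcp [0.5747 0.0678 0.0219] yaw_y 1.8051 z [-2.e-04 -1.e-04 -1.e+00] F [ 0.1  0.3 -0.4] gap 0.0086 q7 1.15 t 10.1
shift mm [-0.5  0.   0.9] share [-0.0006  0.      0.0011] world turn -0.001 az share 0.0005
61.36248707771301
```

Call:
{"name": "step_arm", "arguments": {"motion": [{"dx": -0.001,"dy": 0,"dz": 0,"ax": 0,"ay": 0,"az": 0,"grip": 5},{"dx": -0.001,"dy": 0,"dz": 0,"ax": 0,"ay": 0,"az": 0,"grip": 5},{"dx": 0,"dy": 0,"dz": 0,"ax": 0,"ay": 0,"az": 0,"grip": 5},{"dx": 0,"dy": 0,"dz": 0,"ax": 0,"ay": 0,"az": 0,"grip": 5},{"dx": 0,"dy": 0,"dz": 0,"ax": 0,"ay": 0,"az": 0,"grip": 5},{"dx": 0,"dy": 0,"dz": 0,"ax": 0,"ay": 0,"az": 0,"grip": 5},{"dx": 0,"dy": 0,"dz": 0,"ax": 0,"ay": 0,"az": 0,"grip": 5},{"dx": 0,"dy": 0,"dz": 0,"ax": 0,"ay": 0,"az": 0,"grip": 5}]}}

```text
t: 10.9
tcp_pos: [0.5763, 0.0681, 0.0219]
ee_rot: [-0.367, 3.12, -0.0]
ft_force: [0.4, -0.0, -1.0]
finger_gap: 0.0082
grasp_force: 61.4
```

```bash
python3 - <<'E'
from h import *
cm(45.5,-87.6,21,np.pi/2); print(bot.sense()['grasp_force'])
E
```

```text
now [ 46.7 -87.7  21.9]
tcp [0.5763 0.0681 0.0219] yaw_y 1.805 z [ 1.e-04 -0.e+00 -1.e+00] F [ 0.4 -0.  -1. ] gap 0.0082 q7 1.15 t 10.9
shift mm [1.2 0.1 0.9] share [0.0016 0.0001 0.0012] world turn -0.0009 az share 0.0005
61.36234760284424
```

Call:
{"name": "step_arm", "arguments": {"motion": [{"dx": -0.001,"dy": 0,"dz": 0,"ax": 0,"ay": 0,"az": 0,"grip": 5},{"dx": -0.001,"dy": 0,"dz": 0,"ax": 0,"ay": 0,"az": 0,"grip": 5},{"dx": 0,"dy": 0,"dz": 0,"ax": 0,"ay": 0,"az": 0,"grip": 5},{"dx": 0,"dy": 0,"dz": 0,"ax": 0,"ay": 0,"az": 0,"grip": 5},{"dx": 0,"dy": 0,"dz": 0,"ax": 0,"ay": 0,"az": 0,"grip": 5},{"dx": 0,"dy": 0,"dz": 0,"ax": 0,"ay": 0,"az": 0,"grip": 5},{"dx": 0,"dy": 0,"dz": 0,"ax": 0,"ay": 0,"az": 0,"grip": 5},{"dx": 0,"dy": 0,"dz": 0,"ax": 0,"ay": 0,"az": 0,"grip": 5}]}}

```text
t: 11.7
tcp_pos: [0.577, 0.0683, 0.0217]
ee_rot: [0.367, -3.119, 0.001]
ft_force: [-5.7, -1.1, 1.3]
finger_gap: 0.0087
grasp_force: 61.8
```

```bash
python3 - <<'E'
from h import *
cm(45.5,-87.6,21,np.pi/2); print(bot.sense()['grasp_force'])
E
```

```text
now [ 47.5 -87.6  21.7]
tcp [0.577  0.0683 0.0217] yaw_y 1.8052 z [-1.5e-03 -7.0e-04 -1.0e+00] F [-5.7 -1.1  1.3] gap 0.0087 q7 1.15 t 11.7
shift mm [2.  0.  0.7] share [0.0026 0.     0.0009] world turn -0.0011 az share 0.0005
61.82040810585022
```

Call:
{"name": "step_arm", "arguments": {"motion": [{"dx": 0.0012,"dy": 0,"dz": 0.001,"ax": 0,"ay": 0,"az": 0,"grip": 5},{"dx": 0,"dy": 0,"dz": 0,"ax": 0,"ay": 0,"az": 0,"grip": 5},{"dx": 0,"dy": 0,"dz": 0,"ax": 0,"ay": 0,"az": 0,"grip": 30},{"dx": 0,"dy": 0,"dz": 0,"ax": 0,"ay": 0,"az": 0,"grip": 30},{"dx": 0,"dy": 0,"dz": 0,"ax": 0,"ay": 0,"az": 0,"grip": 30},{"dx": 0,"dy": 0,"dz": -0.02,"ax": 0,"ay": 0,"az": 0,"grip": 30},{"dx": 0,"dy": 0,"dz": -0.045,"ax": 0,"ay": 0,"az": 0,"grip": 30},{"dx": 0,"dy": 0,"dz": -0.045,"ax": 0,"ay": 0,"az": 0.07,"grip": 30}]}}

```text
t: 12.5
tcp_pos: [0.5766, 0.0685, 0.1052]
ee_rot: [0.148, -3.137, -0.001]
ft_force: [0.3, -0.4, -0.8]
finger_gap: 0.0299
grasp_force: 0.0
```

Call:
{"name": "step_arm", "arguments": {"motion": [{"dx": 0,"dy": 0,"dz": 0,"ax": 0,"ay": 0,"az": 0.0715,"grip": 30},{"dx": 0,"dy": 0,"dz": 0,"ax": 0,"ay": 0,"az": 0.0715,"grip": 30},{"dx": 0,"dy": 0,"dz": 0,"ax": 0,"ay": 0,"az": 0.0715,"grip": 30},{"dx": 0,"dy": 0,"dz": 0,"ax": 0,"ay": 0,"az": 0.0715,"grip": 30},{"dx": 0,"dy": 0,"dz": 0,"ax": 0,"ay": 0,"az": 0.0715,"grip": 30},{"dx": 0,"dy": 0,"dz": 0,"ax": 0,"ay": 0,"az": 0.0715,"grip": 30},{"dx": 0,"dy": 0,"dz": 0,"ax": 0,"ay": 0,"az": 0.0715,"grip": 30},{"dx": 0,"dy": 0,"dz": 0,"ax": 0,"ay": 0,"az": 0.0715,"grip": 30}]}}

```text
t: 13.3
tcp_pos: [0.5771, 0.0687, 0.1049]
ee_rot: [1.581, 2.714, 0.001]
ft_force: [-1.0, -0.0, -0.3]
finger_gap: 0.0299
grasp_force: 0.0
```

```bash
python3 - <<'E'
from h import *
cm(-20,-110,80)
f=grab('wrist'); np.savez('w5.npz',**{k:f[k] for k in('fx','fy','cx','cy','pose','frame','range_z')})
cv2.imwrite('pics/w5.png',f['frame'])
E
```

```text
now [ 47.6 -87.3 104.9]
tcp [0.5771 0.0687 0.1049] yaw_y 0.5157 z [ 1.2e-03  3.0e-04 -1.0e+00] F [-1.  -0.  -0.3] gap 0.0299 q7 0.03 t 13.3
shift mm [ -3.  -71.3  24.8] share [-0.004  -0.0951  0.0331] world turn -0.2824 az share 0.1412
```

View pics/w5.png

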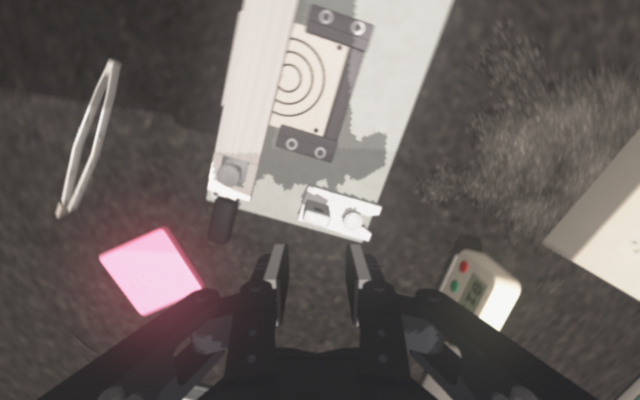

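Wrist view: keeper lies flat round the park stud head (352,217) with its fin at (315,208); the lock stud (230,172) is free.

Call:
{"name": "step_arm", "arguments": {"motion": [{"dx": -0.002,"dy": -0.0476,"dz": 0.0166,"ax": 0,"ay": 0,"az": 0,"grip": 34},{"dx": -0.002,"dy": -0.0476,"dz": 0.0166,"ax": 0,"ay": 0,"az": 0,"grip": 34},{"dx": 0,"dy": 0,"dz": 0,"ax": 0,"ay": 0,"az": 0.0706,"grip": 34},{"dx": 0,"dy": 0,"dz": 0,"ax": 0,"ay": 0,"az": 0.0706,"grip": 34},{"dx": 0,"dy": 0,"dz": 0,"ax": 0,"ay": 0,"az": 0,"grip": 34},{"dx": 0,"dy": 0,"dz": 0,"ax": 0,"ay": 0,"az": 0,"grip": 34},{"dx": 0,"dy": 0,"dz": 0,"ax": 0,"ay": 0,"az": 0,"grip": 34},{"dx": 0,"dy": 0,"dz": 0,"ax": 0,"ay": 0,"az": 0,"grip": 34}]}}

```text
t: 14.15
tcp_pos: [0.5165, 0.0303, 0.0788]
ee_rot: [-1.938, -2.473, -0.0]
ft_force: [-0.3, 0.4, -0.2]
finger_gap: 0.0341
grasp_force: 0.0
```

```bash
python3 - <<'E'
from h import *
cm(-20,-110.5,22)
f=dict(np.load('w5.npz'));C=w2c(cloud(f))
for n,a,b in (('grip',(-35,-130,36),(-3,-95,50)),('keeperfin',(25,-100,25),(65,-75,50)),('kplate',(0,-110,11),(33,-60,20)),('lock',(-35,-85,45),(-3,-62,56)),('park',(68,-96,18.5),(90,-80,26))):
    q=C[(C>a).all(-1)&(C<b).all(-1)]; print(n,len(q),np.percentile(q,[2,50,98],axis=0).round(1).tolist())
E
```

```text
now [ -20.2 -110.6   78.8]
tcp [0.5165 0.0303 0.0788] yaw_y 0.2414 z [ 1.e-04  2.e-04 -1.e+00] F [-0.3  0.4 -0.2] gap 0.0341 q7 -0.15 t 14.15
shift mm [ 0.1  0.2 56.8] share [0.0001 0.0002 0.0758] world turn -0.0081 az share 0.004
grip 892 [[-27.1, -126.4, 38.1], [-19.0, -110.3, 41.6], [-12.0, -95.4, 43.0]]
keeperfin 497 [[37.1, -92.1, 26.1], [46.6, -85.1, 41.1], [56.1, -82.5, 42.9]]Traceback (most recent call last):
  File "<stdin>", line 5, in <module>
    return _quantile_unchecked(
        a, q, axis, out, overwrite_input, method, keepdims, weights)
    return _ureduce(a,
                    func=_quantile_ureduce_func,
    ...<5 lines>...
                    overwrite_input=overwrite_input,
                    method=method)
    r = func(a, **kwargs)
    result = _quantile(arr,
                       quantiles=q,
    ...<2 lines>...
                       out=out,
                       weights=wgt)
    slices_having_nans = np.isnan(arr[-1, ...])
                                  ~~~^^^^^^^^^
IndexError: index -1 is out of bounds for axis 0 with size 0
```

Call:
{"name": "step_arm", "arguments": {"motion": [{"dx": 0,"dy": 0,"dz": 0.03,"ax": 0,"ay": 0,"az": 0.004,"grip": 34},{"dx": 0,"dy": 0,"dz": 0.03,"ax": 0,"ay": 0,"az": 0,"grip": 34},{"dx": 0,"dy": 0,"dz": 0.0158,"ax": 0,"ay": 0,"az": 0,"grip": 34},{"dx": 0,"dy": 0,"dz": 0,"ax": 0,"ay": 0,"az": 0,"grip": 28},{"dx": 0,"dy": 0,"dz": 0,"ax": 0,"ay": 0,"az": 0,"grip": 20},{"dx": 0,"dy": 0,"dz": 0,"ax": 0,"ay": 0,"az": 0,"grip": 10},{"dx": 0,"dy": 0,"dz": 0,"ax": 0,"ay": 0,"az": 0,"grip": 10},{"dx": 0,"dy": 0,"dz": 0,"ax": 0,"ay": 0,"az": 0,"grip": 10}]}}

```text
t: 14.95
tcp_pos: [0.517, 0.0303, 0.0228]
ee_rot: [1.95, 2.462, 0.001]
ft_force: [-1.5, 1.5, 6.8]
finger_gap: 0.0142
grasp_force: 59.9
```

```bash
python3 - <<'E'
from h import *
cm(-20,-110.5,22); print(bot.sense()['grasp_force'])
th=np.arange(0,2.21,.1); y=78-188*np.cos(th)-3*np.sin(th); z=33+188*np.sin(th)+3*np.cos(th)
for t,a,b in zip(th[1:],np.diff(y)/750,-np.diff(z)/750): print(round(t,1),round(a,4),round(b,4))
E
```

```text
now [ -19.7 -110.7   22.8]
tcp [0.517  0.0303 0.0228] yaw_y 0.2309 z [ 1.4e-03 -1.0e-04 -1.0e+00] F [-1.5  1.5  6.8] gap 0.0142 q7 -0.22 t 14.95
shift mm [ 0.2 -0.3  0.8] share [ 0.0003 -0.0004  0.0011] world turn 0.0024 az share -0.0012
59.86703932285309
0.1 0.0009 -0.025
0.2 0.0033 -0.0247
0.3 0.0058 -0.0242
0.4 0.0082 -0.0234
0.5 0.0105 -0.0224
0.6 0.0128 -0.0212
0.7 0.0148 -0.0197
0.8 0.0168 -0.0181
0.9 0.0186 -0.0162
1.0 0.0201 -0.0142
1.1 0.0215 -0.0121
1.2 0.0227 -0.0099
1.3 0.0237 -0.0075
1.4 0.0244 -0.0051
1.5 0.0248 -0.0026
1.6 0.025 -0.0001
1.7 0.025 0.0024
1.8 0.0247 0.0049
1.9 0.0242 0.0073
2.0 0.0234 0.0096
2.1 0.0224 0.0119
2.2 0.0212 0.014
```

Call:
{"name": "step_arm", "arguments": {"motion": [{"dx": 0.0009,"dy": 0,"dz": -0.025,"ax": 0,"ay": 0,"az": 0,"grip": 10},{"dx": 0.0033,"dy": 0,"dz": -0.0247,"ax": 0,"ay": 0,"az": 0,"grip": 10},{"dx": 0.0058,"dy": 0,"dz": -0.0242,"ax": 0,"ay": 0,"az": 0,"grip": 10},{"dx": 0.0082,"dy": 0,"dz": -0.0234,"ax": 0,"ay": 0,"az": 0,"grip": 10},{"dx": 0.0105,"dy": 0,"dz": -0.0224,"ax": 0,"ay": 0,"az": 0,"grip": 10},{"dx": 0.0128,"dy": 0,"dz": -0.0212,"ax": 0,"ay": 0,"az": 0,"grip": 10},{"dx": 0.0148,"dy": 0,"dz": -0.0197,"ax": 0,"ay": 0,"az": 0,"grip": 10},{"dx": 0.0168,"dy": 0,"dz": -0.0181,"ax": 0,"ay": 0,"az": 0,"grip": 10}]}}

```text
t: 15.75
tcp_pos: [0.5036, 0.0857, 0.1559]
ee_rot: [-1.948, -2.464, -0.004]
ft_force: [5.5, 10.5, -16.1]
finger_gap: 0.0147
grasp_force: 58.8
```

```bash
python3 - <<'E'
from h import *
t=.8; cm(-20,78-188*np.cos(t)-3*np.sin(t),33+188*np.sin(t)+3*np.cos(t)-14); print(bot.sense()['grasp_force'])
E
```

```text
now [-20.  -53.7 155.9]
tcp [0.5036 0.0857 0.1559] yaw_y 0.2327 z [ 7.0e-04  2.3e-03 -1.0e+00] F [  5.5  10.5 -16.1] gap 0.0147 q7 -0.19 t 15.75
shift mm [-1.4  0.  -0. ] share [-0.0019  0.     -0.    ] world turn 0.0006 az share -0.0003
58.81665766239166
```

Call:
{"name": "step_arm", "arguments": {"motion": [{"dx": 0.0196,"dy": 0,"dz": -0.0152,"ax": 0,"ay": 0,"az": 0,"grip": 10},{"dx": 0.0201,"dy": 0,"dz": -0.0142,"ax": 0,"ay": 0,"az": 0,"grip": 10},{"dx": 0.0215,"dy": 0,"dz": -0.0121,"ax": 0,"ay": 0,"az": 0,"grip": 10},{"dx": 0.0227,"dy": 0,"dz": -0.0099,"ax": 0,"ay": 0,"az": 0,"grip": 10},{"dx": 0.0237,"dy": 0,"dz": -0.0075,"ax": 0,"ay": 0,"az": 0,"grip": 10},{"dx": 0.0244,"dy": 0,"dz": -0.0051,"ax": 0,"ay": 0,"az": 0,"grip": 10},{"dx": 0.0248,"dy": 0,"dz": -0.0026,"ax": 0,"ay": 0,"az": 0,"grip": 10},{"dx": 0.025,"dy": 0,"dz": -0.0001,"ax": 0,"ay": 0,"az": 0,"grip": 10}]}}

```text
t: 16.55
tcp_pos: [0.4728, 0.2156, 0.2071]
ee_rot: [1.952, 2.459, -0.003]
ft_force: [-2.8, -6.6, 9.3]
finger_gap: 0.0148
grasp_force: 59.8
```

```bash
python3 - <<'E'
from h import *
t=1.6; cm(-20,78-188*np.cos(t)-3*np.sin(t),33+188*np.sin(t)+3*np.cos(t)-14); print(bot.sense()['grasp_force'])
E
```

```text
now [-19.9  79.8 207.1]
tcp [0.4728 0.2156 0.2071] yaw_y 0.2291 z [ 6.0e-04 -3.1e-03 -1.0e+00] F [-2.8 -6.6  9.3] gap 0.0148 q7 -0.45 t 16.55
shift mm [ 0.7 -0.1  0.3] share [ 0.001  -0.0001  0.0004] world turn 0.0042 az share -0.0021
59.796125292778015
```

Call:
{"name": "step_arm", "arguments": {"motion": [{"dx": 0.025,"dy": 0,"dz": 0.0018,"ax": 0,"ay": 0,"az": 0,"grip": 10},{"dx": 0.0247,"dy": 0,"dz": 0.0049,"ax": 0,"ay": 0,"az": 0,"grip": 10},{"dx": 0.0242,"dy": 0,"dz": 0.0073,"ax": 0,"ay": 0,"az": 0,"grip": 10},{"dx": 0.0234,"dy": 0,"dz": 0.0096,"ax": 0,"ay": 0,"az": 0,"grip": 10},{"dx": 0.0224,"dy": 0,"dz": 0.0119,"ax": 0,"ay": 0,"az": 0,"grip": 10},{"dx": 0.0212,"dy": 0,"dz": 0.014,"ax": 0,"ay": 0,"az": 0,"grip": 10},{"dx": 0,"dy": 0,"dz": 0,"ax": 0,"ay": 0,"az": 0,"grip": 10},{"dx": 0,"dy": 0,"dz": 0,"ax": 0,"ay": 0,"az": 0,"grip": 10}]}}

```text
t: 17.35
tcp_pos: [0.4475, 0.3213, 0.17]
ee_rot: [-1.948, -2.463, -0.002]
ft_force: [-4.6, 3.3, 7.9]
finger_gap: 0.0143
grasp_force: 73.0
```

```bash
python3 - <<'E'
from h import *
t=2.2; cm(-20,78-188*np.cos(t)-3*np.sin(t),33+188*np.sin(t)+3*np.cos(t)-14); print(bot.sense()['grasp_force'])
E
```

```text
now [-20.1 188.4 170. ]
tcp [0.4475 0.3213 0.17  ] yaw_y 0.2325 z [-1.0e-04  1.8e-03 -1.0e+00] F [-4.6  3.3  7.9] gap 0.0143 q7 -0.72 t 17.35
shift mm [-2.2  0.1  0.8] share [-0.0029  0.0001  0.0011] world turn 0.0008 az share -0.0004
72.96002268791199
```

Call:
{"name": "step_arm", "arguments": {"motion": [{"dx": 0,"dy": 0,"dz": 0,"ax": 0,"ay": 0,"az": 0,"grip": 40},{"dx": 0,"dy": 0,"dz": 0,"ax": 0,"ay": 0,"az": 0,"grip": 40},{"dx": 0,"dy": 0,"dz": 0,"ax": 0,"ay": 0,"az": 0,"grip": 40},{"dx": 0,"dy": 0,"dz": -0.02,"ax": 0,"ay": 0,"az": 0,"grip": 40},{"dx": 0,"dy": 0,"dz": -0.04,"ax": 0,"ay": 0,"az": 0,"grip": 40},{"dx": 0,"dy": 0,"dz": -0.04,"ax": 0,"ay": 0,"az": 0,"grip": 40},{"dx": -0.06,"dy": 0,"dz": 0,"ax": 0,"ay": 0,"az": 0,"grip": 72},{"dx": -0.06,"dy": 0,"dz": 0,"ax": 0,"ay": 0,"az": 0,"grip": 72}]}}

```text
t: 18.15
tcp_pos: [0.4692, 0.2321, 0.2458]
ee_rot: [1.946, 2.465, 0.004]
ft_force: [0.9, -1.5, -0.6]
finger_gap: 0.0676
grasp_force: 0.0
```

Call:
{"name": "step_arm", "arguments": {"motion": [{"dx": -0.04,"dy": 0,"dz": 0,"ax": 0,"ay": 0,"az": -0.0714,"grip": 72},{"dx": 0,"dy": 0,"dz": 0,"ax": 0,"ay": 0,"az": -0.0714,"grip": 72},{"dx": 0,"dy": 0,"dz": 0,"ax": 0,"ay": 0,"az": -0.0714,"grip": 72},{"dx": 0,"dy": 0,"dz": 0,"ax": 0,"ay": 0,"az": -0.0714,"grip": 72},{"dx": 0,"dy": 0,"dz": 0,"ax": 0,"ay": 0,"az": -0.0714,"grip": 72},{"dx": 0,"dy": 0,"dz": 0,"ax": 0,"ay": 0,"az": -0.0714,"grip": 72},{"dx": 0,"dy": 0,"dz": 0,"ax": 0,"ay": 0,"az": -0.0714,"grip": 72},{"dx": 0,"dy": 0,"dz": 0,"ax": 0,"ay": 0,"az": -0.0714,"grip": 72}]}}

```text
t: 18.95
tcp_pos: [0.4761, 0.2023, 0.2449]
ee_rot: [0.301, 3.126, -0.0]
ft_force: [0.3, 0.7, 0.0]
finger_gap: 0.0719
grasp_force: 0.0
```

```bash
python3 - <<'E'
from h import *
cm(-20,0,120,np.pi/2)
f=grab('wrist'); np.savez('w6.npz',**{k:f[k] for k in('fx','fy','cx','cy','pose','frame','range_z')})
# finger tips in tool frame
s=bot.sense(); M=R.from_rotvec(s['ee_rot']).as_matrix(); T=(cloud(f)-s['tcp_pos'])@M*1e3
for sg in(-1,1):
    m=(sg*T[...,1]>25)&(sg*T[...,1]<60)&(abs(T[...,0])<20)&(T[...,2]>-60)&(T[...,2]<20)&(f['range_z']>0)
    q=T[m]; print(sg,len(q),np.percentile(q,[1,50,99],axis=0).round(1).tolist())
C=w2c(cloud(f))
# bar angle: points in bar band left of hinge
m=(abs(C[...,0]+20)<14)&(C[...,1]>80)&(C[...,1]<240)&(C[...,2]>50)&(C[...,2]<260); q=C[m]; print('bar',len(q), np.pi-np.arctan2(q[:,2]-33,q[:,1]-78).mean() if len(q) else '')
f=grab('top'); np.savez('t6.npz',**{k:f[k] for k in('fx','fy','cx','cy','pose','frame','range_z')})
C=w2c(cloud(f)); m=(abs(C[...,0]+20)<14)&(C[...,1]>100)&(C[...,1]<240)&(C[...,2]>50)&(C[...,2]<260); q=C[m]; print('bar top',len(q), np.median(np.pi-np.arctan2(q[:,2]-33,q[:,1]-78)) if len(q) else '')
E
```

```text
now [-19.7  66.1 244.9]
tcp [0.4761 0.2023 0.2449] yaw_y 1.3787 z [ 9.e-04 -2.e-04 -1.e+00] F [0.3 0.7 0. ] gap 0.0719 q7 0.71 t 18.95
shift mm [-26.9 -60.3 125. ] share [-0.0359 -0.0804  0.1666] world turn 0.4254 az share -0.2127
-1 4151 [[-10.4, -59.3, -59.9], [7.8, -40.7, -44.7], [13.8, -35.0, -9.6]]
1 4143 [[-11.2, 34.6, -59.9], [6.9, 40.4, -44.7], [12.9, 59.2, -9.8]]
bar 4990 2.1143644232696803
bar top 0
```

Call:
{"name": "step_arm", "arguments": {"motion": [{"dx": -0.018,"dy": -0.0402,"dz": 0,"ax": 0,"ay": 0,"az": 0,"grip": 76},{"dx": -0.0179,"dy": -0.0402,"dz": 0,"ax": 0,"ay": 0,"az": 0,"grip": 76},{"dx": 0,"dy": 0,"dz": 0.04,"ax": 0,"ay": 0,"az": -0.071,"grip": 76},{"dx": 0,"dy": 0,"dz": 0.04,"ax": 0,"ay": 0,"az": -0.071,"grip": 76},{"dx": 0,"dy": 0,"dz": 0.04,"ax": 0,"ay": 0,"az": -0.0707,"grip": 76},{"dx": 0,"dy": 0,"dz": 0.04,"ax": 0,"ay": 0,"az": 0,"grip": 76},{"dx": 0,"dy": 0,"dz": 0.03,"ax": 0,"ay": 0,"az": 0,"grip": 76},{"dx": 0,"dy": 0,"dz": 0.02,"ax": 0,"ay": 0,"az": 0,"grip": 76}]}}

```text
t: 19.85
tcp_pos: [0.4903, 0.1375, 0.0853]
ee_rot: [0.35, -3.121, 0.0]
ft_force: [0.2, -0.2, -0.1]
finger_gap: 0.076
grasp_force: 0.0
```

```bash
python3 - <<'E'
from h import *
cm(-20,0,12.2,np.pi/2)
f=dict(np.load('w6.npz'));C=w2c(cloud(f))
for lo,hi in((-30,-20),(-20,-10),(-10,0),(15,25)):
    q=C[(C[...,0]>lo)&(C[...,0]<hi)&(abs(C[...,1])<40)&(abs(C[...,2]-26)<3.0)]; print(len(q),np.percentile(q[:,1],[.5,50,99.5]).round(1) if len(q) else '',np.median(q[:,2]))
q=C[(abs(C[...,1])<20)&(abs(C[...,0])<50)&(abs(C[...,2]-26)<3.0)]; print(np.percentile(q[:,0],[.5,99.5]))
E
```

```text
now [-21.   -0.3  85.3]
tcp [0.4903 0.1375 0.0853] yaw_y 1.7941 z [-1.1e-03 -4.0e-04 -1.0e+00] F [ 0.2 -0.2 -0.1] gap 0.076 q7 1.09 t 19.85
shift mm [-1.1  0.3 73.1] share [-0.0014  0.0004  0.0974] world turn 0.01 az share -0.005
414 [-33.7   0.2  33.1] 25.99009137385172
404 [-33.8   0.7  33.1] 25.933942578270585
400 [-33.8   0.1  33.2] 25.898322269702597
334 [-31.9  -1.4  27.7] 25.967701486436233
[-33.15178641  44.95563258]
```

Call:
{"name": "step_arm", "arguments": {"motion": [{"dx": -0.0014,"dy": 0,"dz": 0.04,"ax": 0,"ay": 0,"az": -0.005,"grip": 76},{"dx": 0,"dy": 0,"dz": 0.035,"ax": 0,"ay": 0,"az": 0,"grip": 76},{"dx": 0,"dy": 0,"dz": 0.015,"ax": 0,"ay": 0,"az": 0,"grip": 76},{"dx": 0,"dy": 0,"dz": 0.0074,"ax": 0,"ay": 0,"az": 0,"grip": 76},{"dx": 0,"dy": 0,"dz": 0,"ax": 0,"ay": 0,"az": 0,"grip": 76},{"dx": 0,"dy": 0,"dz": 0,"ax": 0,"ay": 0,"az": 0,"grip": 76},{"dx": 0,"dy": 0,"dz": 0,"ax": 0,"ay": 0,"az": 0,"grip": 76},{"dx": 0,"dy": 0,"dz": 0,"ax": 0,"ay": 0,"az": 0,"grip": 76}]}}

```text
t: 20.65
tcp_pos: [0.4921, 0.1381, 0.014]
ee_rot: [-0.372, 3.118, -0.0]
ft_force: [-0.0, 0.5, -0.3]
finger_gap: 0.0759
grasp_force: 0.0
```

```bash
python3 - <<'E'
from h import *
cm(-20,-0.3,12.2,np.pi/2)
E
```

```text
now [-19.1  -0.1  14. ]
tcp [0.4921 0.1381 0.014 ] yaw_y 1.808 z [ 1.2e-03 -1.0e-04 -1.0e+00] F [-0.   0.5 -0.3] gap 0.0759 q7 1.02 t 20.65
shift mm [ 0.9 -0.2  1.8] share [ 0.0013 -0.0002  0.0024] world turn -0.0039 az share 0.0019
```

Call:
{"name": "step_arm", "arguments": {"motion": [{"dx": 0.0013,"dy": -0.0002,"dz": 0.0024,"ax": 0,"ay": 0,"az": 0.0019,"grip": 76},{"dx": 0,"dy": 0,"dz": 0,"ax": 0,"ay": 0,"az": 0,"grip": 74},{"dx": 0,"dy": 0,"dz": 0,"ax": 0,"ay": 0,"az": 0,"grip": 71},{"dx": 0,"dy": 0,"dz": 0,"ax": 0,"ay": 0,"az": 0,"grip": 60},{"dx": 0,"dy": 0,"dz": 0,"ax": 0,"ay": 0,"az": 0,"grip": 60},{"dx": 0,"dy": 0,"dz": 0,"ax": 0,"ay": 0,"az": 0,"grip": 60},{"dx": 0,"dy": 0,"dz": 0,"ax": 0,"ay": 0,"az": 0,"grip": 60},{"dx": 0,"dy": 0,"dz": 0,"ax": 0,"ay": 0,"az": 0,"grip": 60}]}}

```text
t: 21.45
tcp_pos: [0.4907, 0.1377, 0.0121]
ee_rot: [-0.367, 3.12, -0.001]
ft_force: [-4.5, -3.0, 11.3]
finger_gap: 0.066
grasp_force: 65.3
```

```bash
python3 - <<'E'
from h import *
cm(-70,-0.3,12.9,np.pi/2); print(bot.sense()['grasp_force'])
E
```

```text
now [-20.5  -0.1  12.1]
tcp [0.4907 0.1377 0.0121] yaw_y 1.8047 z [ 1.e-04 -7.e-04 -1.e+00] F [-4.5 -3.  11.3] gap 0.066 q7 1.01 t 21.45
shift mm [49.5 -0.1 -0.8] share [ 0.066  -0.0002 -0.0011] world turn -0.0006 az share 0.0003
65.34895777702332
```

Call:
{"name": "step_arm", "arguments": {"motion": [{"dx": 0,"dy": 0,"dz": -0.0013,"ax": 0,"ay": 0,"az": 0,"grip": 60},{"dx": 0.005,"dy": 0,"dz": 0,"ax": 0,"ay": 0,"az": 0,"grip": 60},{"dx": 0.01,"dy": 0,"dz": 0,"ax": 0,"ay": 0,"az": 0,"grip": 60},{"dx": 0.01,"dy": 0,"dz": 0,"ax": 0,"ay": 0,"az": 0,"grip": 60},{"dx": 0.01,"dy": 0,"dz": 0,"ax": 0,"ay": 0,"az": 0,"grip": 60},{"dx": 0.01,"dy": 0,"dz": 0,"ax": 0,"ay": 0,"az": 0,"grip": 60},{"dx": 0.01,"dy": 0,"dz": 0,"ax": 0,"ay": 0,"az": 0,"grip": 60},{"dx": 0.01,"dy": 0,"dz": 0,"ax": 0,"ay": 0,"az": 0,"grip": 60}]}}

```text
t: 22.25
tcp_pos: [0.4426, 0.1262, 0.0124]
ee_rot: [0.366, -3.12, 0.0]
ft_force: [0.8, -0.1, -1.1]
finger_gap: 0.0661
grasp_force: 66.7
```

```bash
python3 - <<'E'
from h import *
cm(-70,-0.3,112,np.pi/2); print(bot.sense()['grasp_force'])
f=grab('wrist'); C=w2c(cloud(f)); s=bot.sense(); t=w2c(s['tcp_pos'])
q=C[150:330,200:440].reshape(-1,3); q=q[(abs(q[:,1])<38)&(abs(q[:,2]-27)<8)&(q[:,0]<-25)&(q[:,0]>-115)]
print(len(q),np.percentile(q,[1,50,99],axis=0).round(1).tolist())
E
```

```text
now [-70.   -0.3  12.4]
tcp [0.4426 0.1262 0.0124] yaw_y 1.8045 z [ 0.e+00 -2.e-04 -1.e+00] F [ 0.8 -0.1 -1.1] gap 0.0661 q7 1.03 t 22.25
shift mm [  0.   -0.1 -99.6] share [ 0.000e+00 -1.000e-04 -1.328e-01] world turn -0.0004 az share 0.0002
66.68500900268555
12246 [[-82.8, -34.1, 20.2], [-64.1, -0.4, 26.2], [-37.8, 33.5, 33.1]]
```

Call:
{"name": "step_arm", "arguments": {"motion": [{"dx": 0,"dy": 0,"dz": -0.012,"ax": 0,"ay": 0,"az": 0,"grip": 60},{"dx": 0,"dy": 0,"dz": -0.02,"ax": 0,"ay": 0,"az": 0,"grip": 60},{"dx": 0,"dy": 0,"dz": -0.025,"ax": 0,"ay": 0,"az": 0,"grip": 60},{"dx": 0,"dy": 0,"dz": -0.025,"ax": 0,"ay": 0,"az": 0,"grip": 60},{"dx": 0,"dy": 0,"dz": -0.025,"ax": 0,"ay": 0,"az": 0,"grip": 60},{"dx": 0,"dy": 0,"dz": -0.025,"ax": 0,"ay": 0,"az": 0,"grip": 60},{"dx": 0,"dy": 0,"dz": -0.02,"ax": 0,"ay": 0,"az": 0,"grip": 60},{"dx": 0,"dy": 0,"dz": -0.012,"ax": 0,"ay": 0,"az": 0,"grip": 60}]}}

```text
t: 23.1
tcp_pos: [0.4438, 0.1267, 0.1369]
ee_rot: [-0.366, 3.119, -0.0]
ft_force: [0.7, 0.1, -2.1]
finger_gap: 0.0659
grasp_force: 67.0
```

```bash
cat >> h.py <<'E'
def tray(f,name=''):
    """tray centre, yaw and case xy (from depth)"""
    P=cloud(f); z=P[...,2]; near=np.linalg.norm(P[...,:2]-[.567,-.287],axis=2)<.16
    g=f['frame'].min(2); m=((g>110)&near).astype(np.uint8); m=cv2.morphologyEx(m,cv2.MORPH_CLOSE,np.ones((9,9),np.uint8))
    cs,_=cv2.findContours(m,cv2.RETR_EXTERNAL,cv2.CHAIN_APPROX_NONE); c=max(cs,key=cv2.contourArea)[:,0]
    W=np.array([onplane(f,u,v,.018)[:2]*1e3 for u,v in c],np.float32); r=cv2.minAreaRect(W); print(name,'tray rim rect',r)
    q=P[near&(z>.045)&(z<.060)]; 
    if len(q): print(name,'case',len(q),((np.percentile(q,2,0)+np.percentile(q,98,0))/2).round(4),np.median(q,0).round(4), np.ptp(q,0).round(3))
E
python3 - <<'E'
from h import *
cm(-70,0,135,np.pi/2); print(bot.sense()['grasp_force'])
tray(dict(np.load('t6.npz')),'top'); tray(grab('side'),'side')
E
```

```text
now [-68.7  -0.  136.9]
tcp [0.4438 0.1267 0.1369] yaw_y 1.8047 z [ 1.6e-03 -1.0e-04 -1.0e+00] F [ 0.7  0.1 -2.1] gap 0.0659 q7 1.23 t 23.1
shift mm [1.3 0.  1.9] share [0.0018 0.0001 0.0026] world turn -0.0006 az share 0.0003
67.01635479927063
top tray rim rect ((573.159912109375, -308.31805419921875), (150.02359008789062, 275.3982238769531), 13.401476860046387)
top case 179 [ 0.5795 -0.296   0.0523] [ 0.5785 -0.2962  0.0541] [0.04  0.041 0.013]
side tray rim rect ((558.2050170898438, -271.62451171875), (156.98895263671875, 197.27894592285156), 13.233014106750488)
side case 78 [ 0.5802 -0.295   0.0528] [ 0.5795 -0.2929  0.0547] [0.042 0.035 0.014]
```

Call:
{"name": "step_arm", "arguments": {"motion": [{"dx": -0.0035,"dy": -0.035,"dz": 0,"ax": 0,"ay": 0,"az": 0,"grip": 60},{"dx": -0.0035,"dy": -0.06,"dz": 0,"ax": 0,"ay": 0,"az": 0,"grip": 60},{"dx": -0.0035,"dy": -0.064,"dz": 0,"ax": 0,"ay": 0,"az": 0,"grip": 60},{"dx": -0.0035,"dy": -0.064,"dz": 0,"ax": 0,"ay": 0,"az": 0,"grip": 60},{"dx": -0.0035,"dy": -0.064,"dz": 0,"ax": 0,"ay": 0,"az": 0,"grip": 60},{"dx": -0.0035,"dy": -0.064,"dz": 0,"ax": 0,"ay": 0,"az": 0,"grip": 60},{"dx": -0.0035,"dy": -0.06,"dz": 0,"ax": 0,"ay": 0,"az": 0,"grip": 60},{"dx": -0.0035,"dy": -0.04,"dz": 0,"ax": 0,"ay": 0,"az": 0,"grip": 60}]}}

```text
t: 23.95
tcp_pos: [0.5418, -0.2018, 0.1343]
ee_rot: [0.361, -3.12, 0.0]
ft_force: [1.1, -0.1, -2.0]
finger_gap: 0.0659
grasp_force: 67.0
```

Call:
{"name": "step_arm", "arguments": {"motion": [{"dx": 0,"dy": 0,"dz": 0,"ax": 0,"ay": 0,"az": 0.05,"grip": 60},{"dx": 0,"dy": 0,"dz": 0,"ax": 0,"ay": 0,"az": 0.07,"grip": 60},{"dx": 0,"dy": 0,"dz": 0,"ax": 0,"ay": 0,"az": 0.07,"grip": 60},{"dx": 0,"dy": 0,"dz": 0,"ax": 0,"ay": 0,"az": 0.07,"grip": 60},{"dx": 0,"dy": 0,"dz": 0,"ax": 0,"ay": 0,"az": 0.07,"grip": 60},{"dx": 0,"dy": 0,"dz": 0,"ax": 0,"ay": 0,"az": 0.07,"grip": 60},{"dx": 0,"dy": 0,"dz": 0,"ax": 0,"ay": 0,"az": 0.07,"grip": 60},{"dx": 0,"dy": 0,"dz": 0,"ax": 0,"ay": 0,"az": 0.07,"grip": 60}]}}

```text
t: 24.75
tcp_pos: [0.5417, -0.1977, 0.1347]
ee_rot: [-1.298, -2.86, 0.0]
ft_force: [-0.3, -0.5, -0.5]
finger_gap: 0.066
grasp_force: 67.0
```

Call:
{"name": "step_arm", "arguments": {"motion": [{"dx": 0,"dy": 0,"dz": 0,"ax": 0,"ay": 0,"az": 0.07,"grip": 60},{"dx": 0,"dy": 0,"dz": 0,"ax": 0,"ay": 0,"az": 0.07,"grip": 60},{"dx": 0,"dy": 0,"dz": 0,"ax": 0,"ay": 0,"az": 0.06,"grip": 60},{"dx": 0,"dy": 0,"dz": 0,"ax": 0,"ay": 0,"az": 0.045,"grip": 60},{"dx": 0,"dy": 0,"dz": 0,"ax": 0,"ay": 0,"az": 0,"grip": 60},{"dx": 0,"dy": 0,"dz": 0,"ax": 0,"ay": 0,"az": 0,"grip": 60},{"dx": 0,"dy": 0,"dz": 0,"ax": 0,"ay": 0,"az": 0,"grip": 60},{"dx": 0,"dy": 0,"dz": 0,"ax": 0,"ay": 0,"az": 0,"grip": 60}]}}

```text
t: 25.55
tcp_pos: [0.542, -0.1978, 0.1353]
ee_rot: [-1.944, -2.467, 0.0]
ft_force: [-0.6, 0.3, -1.4]
finger_gap: 0.0661
grasp_force: 67.0
```

```bash
python3 - <<'E'
from h import *
move([.545,-.207,.137],.233); print(bot.sense()['grasp_force'])
f=grab('wrist'); np.savez('w7.npz',**{k:f[k] for k in('fx','fy','cx','cy','pose','frame','range_z')})
cv2.imwrite('pics/w7.png',f['frame'])
E
```

```text
tcp [ 0.542  -0.1978  0.1353] yaw_y 0.2359 z [-2.e-04  1.e-04 -1.e+00] F [-0.6  0.3 -1.4] gap 0.0661 q7 0.29 t 25.55
shift mm [-9.7  0.8 -1.7] share [-0.0129  0.0011 -0.0023] world turn -0.0029 az share 0.0014
67.03297019004822
```

View pics/w7.png

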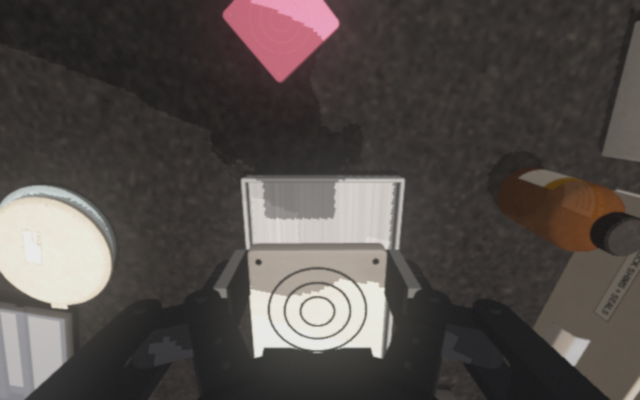

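Wrist view: chuck held rings up between the pads (317,310); the tray's left rim runs from (242,178) to (404,178), square to the hand; bottle at (565,200) well clear.

```bash
python3 - <<'E'
from h import *
f=dict(np.load('w7.npz')); im=f['frame']; g=im.min(2)
# rim outer edges: sub-rows/cols
row=[]; 
for u in range(260,390,10):
    col=g[165:190,u].astype(float); v=165+np.argmax(np.diff(col)); row.append((u,v+.5))
lft=[(238+np.argmax(np.diff(g[v,238:250].astype(float)))-0+.5,v) for v in range(185,235,8)]
rgt=[(395+np.argmin(np.diff(g[v,395:412].astype(float)))+.5,v) for v in range(185,235,8)]
E=lambda L:np.array([onplane(f,u,v,.018)[:2] for u,v in L])
A,B,C=E(row),E(lft),E(rgt)
for Q,n in((A,'end'),(B,'front'),(C,'back')):
    vx,vy,x,y=cv2.fitLine((Q*1e3).astype(np.float32),cv2.DIST_L1,0,.01,.01).ravel(); print(n,np.arctan2(vy,vx),x,y)
c,s=np.cos(.233),np.sin(.233); Rm=np.array([[c,-s],[s,c]])
a,b,d=[np.median(Q@Rm,0) for Q in(A,B,C)]; print('end y',a[1],'x',b[0],d[0],'width',d[0]-b[0])
cen=Rm@np.array([(b[0]+d[0])/2,a[1]-.1125]); print('tray centre',cen)
t=Rm.T@(np.array([.580,-.2955])-cen); print('case in tray',t)
tc=Rm.T@(np.array([.567,-.287])-cen)
P=cloud(f); k=P[195:205,300:360].reshape(-1,3); print('floor z',np.median(k[:,2]))
q=P[250:345,240:400].reshape(-1,3); q=q[abs(q[:,2]-.15)<.012]; L=q[:,:2]@Rm-Rm.T@cen; print('chuck top z',np.median(q[:,2]),'in tray',np.percentile(L,[1,99],axis=0).round(4).tolist(), 'plane',np.linalg.lstsq(np.c_[L,np.ones(len(L))],q[:,2],rcond=None)[0].round(4))
print('tcp in tray',Rm.T@(bot.sense()['tcp_pos'][:2]-cen))
E
```

```text
end 0.23523065 573.30054 -170.47664
front -1.3324599 478.3112 -223.69887
back -1.3308938 619.8946 -187.77031
end y -0.29826016694504975 x 0.41373344023560227 0.55985331742688 width 0.14611987719127778
tray centre [ 0.56848278 -0.28726127]
case in tray [ 0.0093037 -0.0106754]
floor z 0.0013878863077242953
chuck top z 0.14901627087409758 in tray [[-0.0384, 0.0516], [0.0291, 0.1052]] plane [0.0021 0.0232 0.1475]
tcp in tray [-0.00510216  0.09315899]
```

Call:
{"name": "step_arm", "arguments": {"motion": [{"dx": -0.0149,"dy": 0.0068,"dz": 0,"ax": 0,"ay": 0,"az": 0,"grip": 60},{"dx": 0,"dy": 0,"dz": 0.02,"ax": 0,"ay": 0,"az": 0,"grip": 60},{"dx": 0,"dy": 0,"dz": 0.035,"ax": 0,"ay": 0,"az": 0,"grip": 60},{"dx": 0,"dy": 0,"dz": 0.04,"ax": 0,"ay": 0,"az": 0,"grip": 60},{"dx": 0,"dy": 0,"dz": 0.03,"ax": 0,"ay": 0,"az": 0,"grip": 60},{"dx": 0,"dy": 0,"dz": 0.02,"ax": 0,"ay": 0,"az": 0,"grip": 60},{"dx": 0,"dy": 0,"dz": 0.01,"ax": 0,"ay": 0,"az": 0,"grip": 60},{"dx": 0,"dy": 0,"dz": 0,"ax": 0,"ay": 0,"az": 0,"grip": 60}]}}

```text
t: 26.4
tcp_pos: [0.5493, -0.2073, 0.0183]
ee_rot: [-1.945, -2.465, 0.0]
ft_force: [0.3, -0.4, -0.7]
finger_gap: 0.0659
grasp_force: 67.0
```

```bash
python3 - <<'E'
from h import *
cen=np.array([.5685,-.2873]); c,s=np.cos(.235),np.sin(.235); Rm=np.array([[c,-s],[s,c]])
w=cen+Rm@np.array([0,.082]); move([w[0],w[1],-.0029],.235)
f=grab('wrist'); P=cloud(f); g=f['frame'].min(2); q=P[256:340,280:356].reshape(-1,3); z0=np.median(q[:,2]); q=q[abs(q[:,2]-z0)<.004]; L=(q[:,:2]-cen)@Rm
print('top',z0,np.percentile(L,[1,99],axis=0).round(3).tolist(),'plane',np.linalg.lstsq(np.c_[L,np.ones(len(L))],q[:,2],rcond=None)[0].round(4))
E
```

```text
tcp [ 0.5493 -0.2073  0.0183] yaw_y 0.2346 z [-1.1e-03  7.0e-04 -1.0e+00] F [ 0.3 -0.4 -0.7] gap 0.0659 q7 0.22 t 26.4
shift mm [-0.3  0.1 21.2] share [-0.0005  0.0001  0.0283] world turn 0.0004 az share -0.0002
top 0.03200380185637862 [[-0.018, 0.044], [0.019, 0.091]] plane [-0.0014  0.0047  0.0317]
```

Call:
{"name": "step_arm", "arguments": {"motion": [{"dx": 0,"dy": 0,"dz": 0.01,"ax": 0,"ay": 0,"az": 0,"grip": 60},{"dx": 0,"dy": 0,"dz": 0.008,"ax": 0,"ay": 0,"az": 0,"grip": 60},{"dx": 0,"dy": 0,"dz": 0.005,"ax": 0,"ay": 0,"az": 0,"grip": 60},{"dx": 0,"dy": 0,"dz": 0.003,"ax": 0,"ay": 0,"az": 0,"grip": 60},{"dx": 0,"dy": 0,"dz": 0,"ax": 0,"ay": 0,"az": 0,"grip": 60},{"dx": 0,"dy": 0,"dz": 0,"ax": 0,"ay": 0,"az": 0,"grip": 60},{"dx": 0,"dy": 0,"dz": 0,"ax": 0,"ay": 0,"az": 0,"grip": 60},{"dx": 0,"dy": 0,"dz": 0,"ax": 0,"ay": 0,"az": 0,"grip": 60}]}}

```text
t: 27.25
tcp_pos: [0.5498, -0.2076, -0.0001]
ee_rot: [1.946, 2.466, 0.0]
ft_force: [-0.2, 0.4, -1.0]
finger_gap: 0.0661
grasp_force: 67.0
```

Call:
{"name": "step_arm", "arguments": {"motion": [{"dx": 0,"dy": 0,"dz": 0.0008,"ax": 0,"ay": 0,"az": 0,"grip": 60},{"dx": 0,"dy": 0,"dz": 0.0008,"ax": 0,"ay": 0,"az": 0,"grip": 60},{"dx": 0,"dy": 0,"dz": 0,"ax": 0,"ay": 0,"az": 0,"grip": 60},{"dx": 0,"dy": 0,"dz": 0,"ax": 0,"ay": 0,"az": 0,"grip": 60},{"dx": 0,"dy": 0,"dz": 0,"ax": 0,"ay": 0,"az": 0,"grip": 60},{"dx": 0,"dy": 0,"dz": 0,"ax": 0,"ay": 0,"az": 0,"grip": 60},{"dx": 0,"dy": 0,"dz": 0,"ax": 0,"ay": 0,"az": 0,"grip": 60},{"dx": 0,"dy": 0,"dz": 0,"ax": 0,"ay": 0,"az": 0,"grip": 60}]}}

```text
t: 28.05
tcp_pos: [0.5497, -0.2075, -0.0014]
ee_rot: [1.946, 2.466, 0.0]
ft_force: [1.0, 0.6, -0.9]
finger_gap: 0.066
grasp_force: 67.0
```

Still about 2 mm above the floor by the numbers; lower in small steps, watching the force.

Call:
{"name": "step_arm", "arguments": {"motion": [{"dx": 0,"dy": 0,"dz": 0.0008,"ax": 0,"ay": 0,"az": 0,"grip": 60},{"dx": 0,"dy": 0,"dz": 0.0008,"ax": 0,"ay": 0,"az": 0,"grip": 60},{"dx": 0,"dy": 0,"dz": 0.0008,"ax": 0,"ay": 0,"az": 0,"grip": 60},{"dx": 0,"dy": 0,"dz": 0,"ax": 0,"ay": 0,"az": 0,"grip": 60},{"dx": 0,"dy": 0,"dz": 0,"ax": 0,"ay": 0,"az": 0,"grip": 60},{"dx": 0,"dy": 0,"dz": 0,"ax": 0,"ay": 0,"az": 0,"grip": 60},{"dx": 0,"dy": 0,"dz": 0,"ax": 0,"ay": 0,"az": 0,"grip": 60},{"dx": 0,"dy": 0,"dz": 0,"ax": 0,"ay": 0,"az": 0,"grip": 60}]}}

```text
t: 28.85
tcp_pos: [0.5496, -0.2075, -0.0033]
ee_rot: [1.946, 2.466, -0.0]
ft_force: [-0.7, 0.1, -0.7]
finger_gap: 0.0661
grasp_force: 67.1
```

Call:
{"name": "step_arm", "arguments": {"motion": [{"dx": 0,"dy": 0,"dz": 0.0007,"ax": 0,"ay": 0,"az": 0,"grip": 60},{"dx": 0,"dy": 0,"dz": 0,"ax": 0,"ay": 0,"az": 0,"grip": 60},{"dx": 0,"dy": 0,"dz": 0,"ax": 0,"ay": 0,"az": 0,"grip": 60},{"dx": 0,"dy": 0,"dz": 0,"ax": 0,"ay": 0,"az": 0,"grip": 60},{"dx": 0,"dy": 0,"dz": 0,"ax": 0,"ay": 0,"az": 0,"grip": 60},{"dx": 0,"dy": 0,"dz": 0,"ax": 0,"ay": 0,"az": 0,"grip": 60},{"dx": 0,"dy": 0,"dz": 0,"ax": 0,"ay": 0,"az": 0,"grip": 60},{"dx": 0,"dy": 0,"dz": 0,"ax": 0,"ay": 0,"az": 0,"grip": 60}]}}

```text
t: 29.65
tcp_pos: [0.5496, -0.2074, -0.0033]
ee_rot: [1.946, 2.466, -0.0]
ft_force: [-3.7, -0.3, 5.8]
finger_gap: 0.0658
grasp_force: 67.8
```

Call:
{"name": "step_arm", "arguments": {"motion": [{"dx": 0,"dy": 0,"dz": 0,"ax": 0,"ay": 0,"az": 0,"grip": 69},{"dx": 0,"dy": 0,"dz": 0,"ax": 0,"ay": 0,"az": 0,"grip": 72},{"dx": 0,"dy": 0,"dz": 0,"ax": 0,"ay": 0,"az": 0,"grip": 76},{"dx": 0,"dy": 0,"dz": 0,"ax": 0,"ay": 0,"az": 0,"grip": 76},{"dx": 0,"dy": 0,"dz": -0.01,"ax": 0,"ay": 0,"az": 0,"grip": 76},{"dx": 0,"dy": 0,"dz": -0.03,"ax": 0,"ay": 0,"az": 0,"grip": 76},{"dx": 0,"dy": 0,"dz": -0.05,"ax": 0,"ay": 0,"az": 0,"grip": 76},{"dx": 0,"dy": 0,"dz": -0.05,"ax": 0,"ay": 0,"az": 0,"grip": 76}]}}

```text
t: 30.45
tcp_pos: [0.5493, -0.2072, 0.1026]
ee_rot: [-1.945, -2.466, -0.0]
ft_force: [1.2, 0.1, -0.3]
finger_gap: 0.0758
grasp_force: 0.0
```

Call:
{"name": "step_arm", "arguments": {"motion": [{"dx": 0,"dy": 0,"dz": -0.05,"ax": 0,"ay": 0,"az": 0,"grip": 76},{"dx": 0,"dy": 0,"dz": -0.03,"ax": 0,"ay": 0,"az": 0,"grip": 76},{"dx": 0,"dy": -0.06,"dz": 0,"ax": 0,"ay": 0,"az": 0,"grip": 76},{"dx": 0,"dy": -0.06,"dz": 0,"ax": 0,"ay": 0,"az": 0,"grip": 76},{"dx": 0,"dy": 0,"dz": 0,"ax": 0,"ay": 0,"az": 0,"grip": 76},{"dx": 0,"dy": 0,"dz": 0,"ax": 0,"ay": 0,"az": 0,"grip": 76},{"dx": 0,"dy": 0,"dz": 0,"ax": 0,"ay": 0,"az": 0,"grip": 76},{"dx": 0,"dy": 0,"dz": 0,"ax": 0,"ay": 0,"az": 0,"grip": 76}]}}

```text
t: 31.25
tcp_pos: [0.4632, -0.2276, 0.1614]
ee_rot: [1.944, 2.468, 0.001]
ft_force: [0.3, 0.6, 0.2]
finger_gap: 0.076
grasp_force: 0.0
```

```bash
python3 - <<'E'
from h import *
s=bot.sense(); print(s['t'],s['tcp_pos'],s['ft_force'],s['finger_gap'])
f=grab('side'); g=grab('top')
a=cv2.resize(f['frame'][130:300,200:440],None,fx=2.5,fy=2.5); b=cv2.resize(g['frame'][100:310,180:480],None,fx=2,fy=2)[:,:600]
cv2.imwrite('pics/fin.png',cv2.resize(np.vstack([a,b]),None,fx=.7,fy=.7,interpolation=cv2.INTER_AREA))
cen=np.array([.5685,-.2873]); c,sn=np.cos(.235),np.sin(.235); Rm=np.array([[c,-sn],[sn,c]])
for n,F in(('side',f),('top',g)):
    P=cloud(F); L=(P[...,:2]-cen)@Rm; q=P[(abs(L[...,0])<.03)&(abs(L[...,1]-.062)<.03)]; l=(q[:,:2]-cen)@Rm
    print(n,len(q),np.median(q[:,2]),np.linalg.lstsq(np.c_[l,np.ones(len(l))],q[:,2],rcond=None)[0].round(3)); tray(F,n)
    C=w2c(P); q=C[(abs(C[...,0]+20)<14)&(C[...,1]>95)&(C[...,1]<240)&(C[...,2]>60)&(C[...,2]<260)]; print('bar',len(q),np.median(np.pi-np.arctan2(q[:,2]-33,q[:,1]-78)) if len(q) else '')
    for nm,(x,y,h) in dict(bottle=(.73,-.146,.104),vial=(.433,.333,.054)).items():
        q=P[(np.linalg.norm(P[...,:2]-[x,y],axis=2)<.04)&(P[...,2]>h-.015)&(P[...,2]<h+.01)]; print(nm,np.median(q,0).round(3) if len(q) else None)
E
```

```text
31.25 [ 0.46318674 -0.22755285  0.16141386] [0.25673579 0.57163704 0.22175872] 0.07603200477568267
side 292 0.01235584978514448 [-1.582  1.27  -0.049]
side tray rim rect ((558.5209350585938, -272.9773254394531), (156.99325561523438, 200.05726623535156), 13.233015060424805)
side case 101 [ 0.5781 -0.2974  0.0533] [ 0.5781 -0.2967  0.0549] [0.043 0.037 0.014]
bar 157 2.068529820774528
bottle [ 0.727 -0.154  0.102]
vial [0.431 0.334 0.053]
top 424 0.01125025548814329 [-1.416  0.903 -0.029]
top tray rim rect ((631.60693359375, -467.8899841308594), (223.04840087890625, 147.1356964111328), 76.18019104003906)
top case 9 [ 0.5932 -0.2901  0.0543] [ 0.5937 -0.2902  0.054 ] [0.011 0.008 0.009]
bar 533 2.0720928280891955
bottle [ 0.729 -0.151  0.103]
vial [0.433 0.335 0.054]
```

View pics/fin.png

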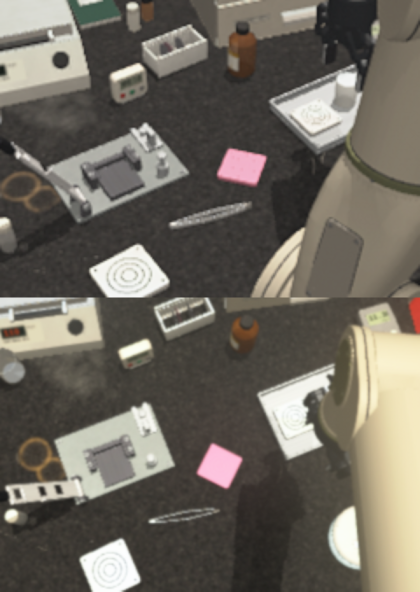

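Final view: chuck flat in the tray, rings up, at (315,117) beside the case (347,92); keeper on the park stud (150,135); bar open at (45,175); bottle, vial and tweezers unmoved; the hand is clear.

```bash
python3 -c "
from workcell import bot
print(bot.job_done())"
```

```text
the job is handed in; nothing more can be done
None
```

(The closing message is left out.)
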